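# Pack the stain pots, lid the box and lock it home

### The arm

A 6-joint arm with a two-finger parallel gripper is mounted at the origin on the work surface. World frame = base frame: x ahead of the robot, y to its left, z up, the work surface at z = 0. Lengths are in m, angles in rad, forces in N, time in s.
With the tool pointing down it reaches from about 0.425 to 0.95 m from the base axis. Payload 3.5 kg.
Tool frame: the origin (TCP) lies at the very end of the fingers, on their centre line; the grasp point (between the pads) lies 19 mm behind it (env.pinch_z is the distance from the TCP to the grasp point, in m); z points along the fingers, y is the line along which they close (so a half turn about z gives the same grasp; the last joint's range is limited). The gripper opens to 85 mm and grips with 20 to 120 N. Pads are 22 mm wide; open, the fingers measure 114 mm over their backs; the gripper's body (76 mm by 85 mm) begins 54 mm behind the grasp point. The pads swing forward as they close: fully open they stand 13 mm farther back than shut.
Start: joints at [1.073, 0.286, 1.577, -0, 1.279, -0.15], TCP at [0.23, 0.635, 0.231] pointing down, gripper open.
Joint ranges: [-2.77, 2.77], [-0.9, 2.22], [0.21, 2.48], [-1.53, 4.67], [0.24, 2.81], [-2.84, 2.84]. Speed limits (rad/s): [2.79, 2.79, 3.14, 3.14, 3.14, 3.14].

### API

Orientations are given as a rotation vector (axis times angle).
In Python, from workcell import env gives the robot as it stands.
- The arm moves only by the tool send_rows, never from a script. Its argument "rows" is a list of rows, each a list of 3 entries, a list of its own where there are three numbers: the shift along the tool's x, y, z scaled (see below), then the turn about the tool's z scaled (see below), then the closure, from 0 (fully open) to 1 (shut). In form: [[[dx, dy, dz], roll, grip], ...]. A call has 1 to 20 rows; each row is the pose to reach, as a shift and turn from the pose commanded when the call began, along the tool's axes at that moment; what a row does not reach only later rows make up. The controller multiplies each number of a shift by 100 mm and each number of a turn by 90 degrees. A row lasts 1/8 s, in which the tool goes at most 62.5 mm and 10.7 degrees, less where a joint would pass 70% of its speed; a pose out of reach is approached as far as the arm can. A call with a number of a shift or a turn outside -1 to 1 is refused whole. A call with a gripper value outside its range is refused whole. The fingers move at their own pace and stop on an object; "force" is the grip in N (left out, the last holds). Time passes only in rows, so rows that repeat a pose let the fingers close. It gives the time, the measured TCP pose, the force, the opening and the grip force at its end, in the units of the state.
- env.get_state(): the state, without advancing time (a new reading comes with each control period).
- env.grab_frame(name): name is "side" or "top"; returns the picture (384x512x3 uint8, red, green, blue); there is no depth.
- env.camera_params(name): a dict with "K" (3x3 intrinsics, pixels), "R" (3x3) and "t" (3): a world point X has camera coordinates R X + t. Camera axes: x right, y down, z forward; pixel columns grow to the right and rows downward; lengths in m; the calibration is good to about 2 mm. A picture is of the moment at which its call begins. camera_params takes no time and is no camera call.
- env.hand_in(): hands the job in; it is judged then, once.
The state is a dict: "t": time; "joint_pos": joint angles; "joint_velocities": joint speeds; "tau": joint torques, N m; "tcp_pos": TCP position; "tcp_rot": TCP orientation; "contact_force": force on the tool from outside, world axes, zero at the start; "ft_torque": the same for the moment, N m; "opening": finger opening in m; "gripper_force": force on a finger pad.
Only numpy, scipy, OpenCV 4.12 (cv2) and the standard library are available. Lean on these libraries where they do the work, as an engineer would, in place of code of your own. Each camera call takes 0.05 s, during which the arm holds its last target. There are 200 camera calls.

### The job

Clearing up the workbench: turn the orange clamp knob to swing its steel bar out of the way, stand every stain pot upright in the divided box, one to a cell, then put the blue lid squarely on so that it sits all the way down on the ledge. Then push the box fully home along its base and turn the knob back until the bar lies straight across behind the box, so that it cannot slide out; leave the other tools where they are.

Things in the scene. Friction and masses are not known exactly. Their poses are not given: they have to be found in the camera images.
- station: Fixed plywood base, 200 x 320 x 12 mm, on the bench to the robot's right; origin under its centre, z up. The box slides on it along the base's y axis; home is the -y end, where a wooden end stop stands. The clamp's post (26 mm across) stands at x=+112, y=+36 mm in this frame (far side).
- carriage (a joint): Slide of the divided wooden box along the station's +y, m: 0 is fully home against its stop, 0.125 fully out. Moves freely with about 3 N; starts out. The box is 172 x 172 mm outside up to 40 mm above its underside; from there a thin rim 148 x 148 mm outside (4 mm wall) rises to 58 mm, so a 12 mm wide ledge runs round outside the rim. Its underside is 17 mm above the bench.
- box_floor (a point): Centre of the box's inner floor, 25 mm above the bench, moving with the box; axes parallel to the station's (z up). The ledge is 32 mm and the rim 50 mm above this point. The box's pushing face on its +y side is 86 mm from here. The seated lid's origin is 32 mm above it. When the slide is home this point is at y=-60 mm in the station's frame.
- clamp (a joint): Turn of the clamp, rad, growing anticlockwise seen from above: 0 to 0.35 bar swung out of the way (pointing along the slide, away from the home end), 1.92 bar straight across the slide, right behind the home box and its lid; stops at 0 and 2.0. It starts across above the drawn-out box, in the way of the pots and the lid. Stiff, about 0.06 N m, stays where left.
- clamp_grip (a point): Centre of the orange grip of the clamp knob, on the vertical turning axis, 140 mm above the bench. Grip block 46 mm long (along this point's x), 15 mm wide, 30 mm high (15 mm above and below this point). x points along the steel bar, which runs 85 mm out from the axis, 14 mm wide, at 85 to 101 mm above the bench.
- lid: Blue square cover, loose, open below: 164 x 164 mm outside, 156 mm inside, 57 mm high, 5 mm top and 4 mm walls, 0.35 kg; origin at the centre of its lower rim, z up. On top a dark wooden grip, 90 mm long (lid's x), 18 mm wide (lid's y), from 57 to 87 mm above the origin. It goes over the box's rim with 4 mm play a side and stands on the ledge, any of the four ways round.
- cell0 (a point): Floor centre of one of the four cells of the box, at x=-36, y=-36 mm from box_floor; each cell 68 x 68 mm, dividers 42 mm above the floor.
- cell1 (a point): Floor centre of one of the four cells of the box, at x=-36, y=+36 mm from box_floor; each cell 68 x 68 mm, dividers 42 mm above the floor.
- cell2 (a point): Floor centre of one of the four cells of the box, at x=+36, y=-36 mm from box_floor; each cell 68 x 68 mm, dividers 42 mm above the floor.
- cell3 (a point): Floor centre of one of the four cells of the box, at x=+36, y=+36 mm from box_floor; each cell 68 x 68 mm, dividers 42 mm above the floor.
- pot0: Amber stain pot with a white screw cap (may be absent): body 56 mm across and 52 mm high, shoulder up to 58 mm, cap 34 mm across from 58 to 80 mm; about 0.22 kg; origin under its centre, z up.
- pot1: Amber stain pot with a black screw cap (may be absent): body 56 mm across and 52 mm high, shoulder up to 58 mm, cap 34 mm across from 58 to 80 mm; about 0.22 kg; origin under its centre, z up.
- pot2: Amber stain pot with a white screw cap (may be absent): body 56 mm across and 52 mm high, shoulder up to 58 mm, cap 34 mm across from 58 to 80 mm; about 0.22 kg; origin under its centre, z up.
- pot3: Amber stain pot with a black screw cap (may be absent): body 56 mm across and 52 mm high, shoulder up to 58 mm, cap 34 mm across from 58 to 80 mm; about 0.22 kg; origin under its centre, z up.
- sharpener: Bystander: light-blue desk pencil sharpener, 75 x 60 x 64 mm; origin underneath.
- plane: Bystander: dark wooden hand plane, 190 x 58 x 72 mm; origin underneath.
- file: Bystander: brass-coloured file with a blue handle, 220 mm long; origin underneath.
- bar_clamp_a: Bystander: black bar clamp with orange pads lying flat, 340 mm long, 30 mm high; origin underneath.
- bar_clamp_b: Bystander: a second black bar clamp with orange pads; origin underneath.
- sanding_block: Bystander: cork sanding block, 100 x 60 x 35 mm; origin underneath.
- pencil: Bystander: green pencil, 170 mm long; origin underneath.
There are look-alikes about, which are no part of the job. Leave any green look-alike of the pot1 alone.

How it is judged:
By the outcome, as a careful person would: the job done as asked, in the order asked, and still so for the second after the job is handed in, with the robot touching nothing.
Of pot0, pot1, pot2, pot3 only 2 to 4 are there at a start; the rules pass over those that are not, and their reading is None.
At some moment in a run one of pot0, pot1, pot2, pot3, lid may be knocked a few centimetres aside while the robot is not near it.
It also fails if it takes over 200 s, if anything falls off the work surface, if the arm or the gripper's body presses on something with over 40 N, if the wrist force passes 120 N, or if a joint passes its speed limit or range.

## Working session

There is one attempt and no reset: what is moved stays moved. The work goes in short steps, Python scripts to look and compute and a tool call to move; the robot and the scene stay as the last step left them, time stands still between calls to the robot, and variables do not carry over. Pictures are saved under pics/ and viewed, at most 14 in all, crops included, and the job is handed in when it is done.

Besides the shell and the picture viewer there is one more tool, called after "Request:" in YAML: its name, and indented under it one key for each argument. send_rows: Moves the arm, as the interface text tells. Its arguments: {"type":"object","properties":{"rows":{"type":"array"},"force":{"type":"number"}},"required":["rows"]}

```bash
ls && mkdir -p pics
python3 - <<'E'
from workcell import env
import cv2
for n in("side","top"):
    im=env.grab_frame(n); cv2.imwrite(f"pics/{n}0.png",cv2.resize(im[...,::-1],(800,600),interpolation=cv2.INTER_CUBIC)); cv2.imwrite(f"/tmp/{n}0.png",im[...,::-1])
    p=env.camera_params(n); print(n,p["K"].round(1).tolist(),p["R"].round(3).tolist(),p["t"].round(3).tolist(),(-p["R"].T@p["t"]).round(3))
s=env.get_state(); print(s["t"],s["tcp_pos"],s["tcp_rot"],env.pinch_z)
E
```

```text
pics
side [[375.2, 0.0, 255.1], [0.0, 375.2, 199.6], [0.0, 0.0, 1.0]] [[-0.998, -0.063, -0.016], [-0.034, 0.715, -0.698], [0.056, -0.696, -0.716]] [0.539, 0.091, 1.18] [0.475 0.79  0.917]
top [[415.1, 0.0, 261.3], [0.0, 415.1, 188.5], [0.0, 0.0, 1.0]] [[-0.004, -1.0, 0.009], [-0.995, 0.003, -0.096], [0.096, -0.009, -0.995]] [0.005, 0.552, 1.382] [0.416 0.017 1.429]
0.1 [0.22974885 0.63406283 0.2300446 ] [-0.54338466 -3.09356657  0.00326256] 0.0187
```

View pics/top0.png

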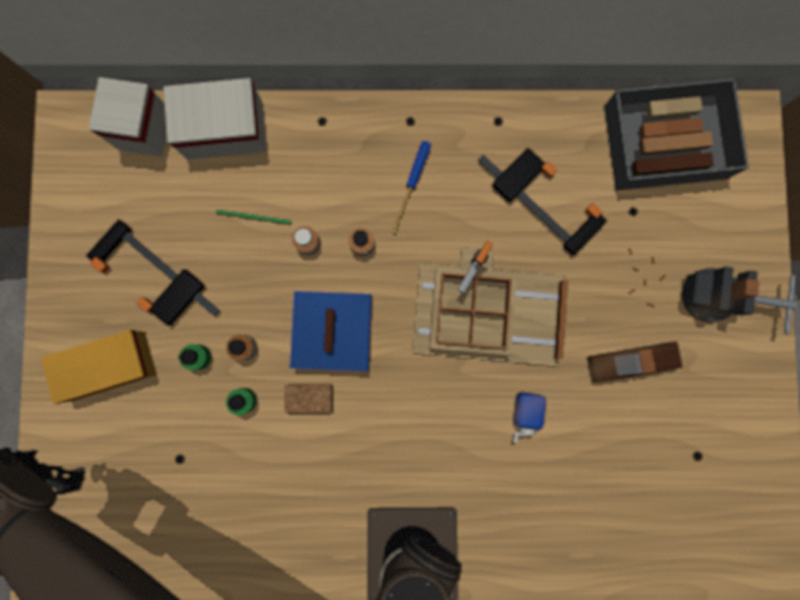

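View pics/side0.png

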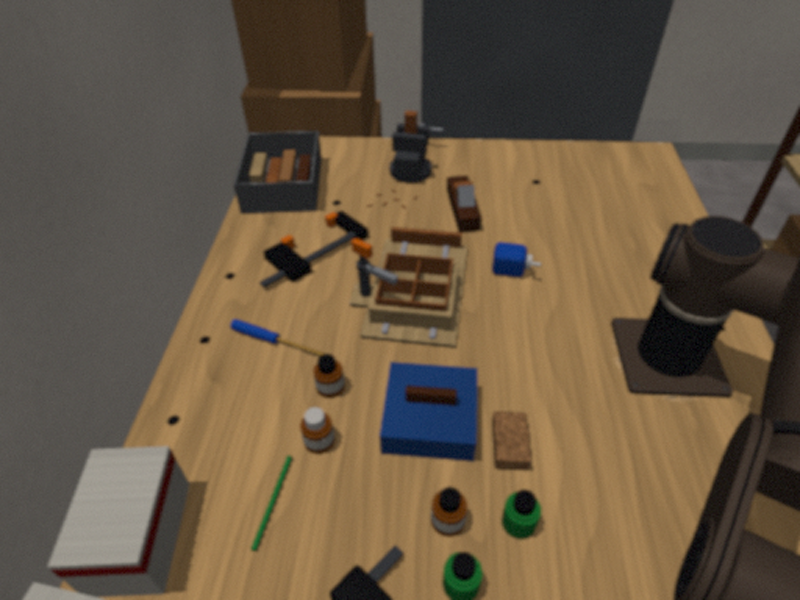

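Top view shows three amber pots: white cap at (306,240), black caps at (361,242) and (240,348). The two green look-alikes are at (195,357) and (240,402), so I leave those. The lid is at (331,332), the box at (473,312), the knob at (484,253), and the end stop is on the right at (562,322).

```bash
cat > h.py <<'E'
import numpy as np, cv2
from workcell import env
from scipy.spatial.transform import Rotation as Rn
def ray(n,uv):
    p=env.camera_params(n); uv=np.atleast_2d(np.asarray(uv,float))
    d=np.c_[uv,np.ones(len(uv))]@np.linalg.inv(p["K"]).T@p["R"]
    return -p["R"].T@p["t"],d
def plane(n,uv,z):
    c,d=ray(n,uv); return (c+d*((z-c[2])/d[:,2])[:,None])[:,:2]
def proj(n,X):
    p=env.camera_params(n); q=(np.atleast_2d(X)@p["R"].T+p["t"])@p["K"].T; return q[:,:2]/q[:,2:]
def tri(a,b): # top uv, side uv
    A=[];B=[]
    for n,uv in(("top",a),("side",b)):
        c,d=ray(n,uv); d=d[0]/np.linalg.norm(d[0]); P=np.eye(3)-np.outer(d,d); A.append(P);B.append(P@c)
    return np.linalg.lstsq(np.vstack(A),np.hstack(B),rcond=None)[0]
def blobs(im,lo,hi,amin,roi=None):
    m=cv2.inRange(cv2.cvtColor(im,cv2.COLOR_RGB2HSV),lo,hi)
    if roi: k=np.zeros_like(m); k[roi[1]:roi[3],roi[0]:roi[2]]=255; m&=k
    n,l,s,c=cv2.connectedComponentsWithStats(m)
    return [(c[i],s[i],(l==i).astype(np.uint8)) for i in range(1,n) if s[i,4]>=amin]
def rect(n,mask,z):
    c=max(cv2.findContours(mask,cv2.RETR_EXTERNAL,cv2.CHAIN_APPROX_NONE)[0],key=cv2.contourArea)[:,0]
    return cv2.minAreaRect((plane(n,c,z)*1000).astype(np.float32))
def move(X,yaw=None):
    """shift in tool axes /100mm to reach X; roll/90deg so tool y points along world yaw (mod pi)"""
    s=env.get_state(); R=Rn.from_rotvec(s["tcp_rot"]).as_matrix()
    out=(R.T@(np.asarray(X)-s["tcp_pos"])/.1).round(3)
    if yaw is None: return out
    v=R.T@[np.cos(yaw),np.sin(yaw),0]; a=np.arctan2(-v[0],v[1]); a=(a+np.pi/2)%np.pi-np.pi/2
    return out,round(a/(np.pi/2),3),"j6",s["joint_pos"][5].round(2)
E
python3 - <<'E'
from h import *
im=cv2.imread("/tmp/top0.png")[...,::-1]; 
c=im[140:245,255:375]; cv2.imwrite("pics/c1.png",cv2.resize(c[...,::-1],(720,630),interpolation=cv2.INTER_CUBIC)[:600])
for nm,lo,hi,z in(("blue",(105,120,40),(125,255,255),.0285),("orange",(5,170,120),(16,255,255),.14),("amber",(5,120,40),(16,255,255),.03)):
    for ce,s,m in blobs(np.ascontiguousarray(im),lo,hi,15): print(nm,ce.round(1),s,rect("top",m,z))
E
```

```text
blue [267.8 104.7] [261  91  14  29 153] ((842.0669555664062, -19.967647552490234), (18.634864807128906, 105.1708984375), 71.67232513427734)
blue [211.6 211.8] [ 186  187   51   50 2154] ((474.365478515625, 171.63209533691406), (163.61778259277344, 161.89353942871094), 87.5999526977539)
blue [335.8 254.2] [332 252   9   6  40] ((329.3506164550781, -245.2528839111328), (26.907100677490234, 16.541894912719727), 89.75995635986328)
blue [340.6 267.4] [331 259  17  16 171] ((283.4912414550781, -262.33807373046875), (39.9788703918457, 65.9674301147461), 32.77115249633789)
orange [351.2 107.5] [348 104   7   8  36] ((800.2288818359375, -282.80712890625), (24.860675811767578, 13.858088493347168), 43.644935607910156)
orange [380.  134.2] [376 131   8   8  37] ((712.59228515625, -372.68212890625), (24.625097274780273, 13.781800270080566), 43.6324577331543)
orange [309.2 161.6] [305 155   9  13  51] ((626.4310913085938, -147.0619354248047), (12.362979888916016, 42.6507453918457), 58.65519714355469)
orange [ 62.3 168.8] [ 59 165   8   9  45] ((604.5496826171875, 625.7655639648438), (27.268308639
[... 2332 characters left out ...]
 211.1] [209 199   4  26  92] ((474.43218994140625, 174.97647094726562), (84.09159088134766, 10.101357460021973), 0.4499705731868744)
amber [ 89.2 225.7] [ 84 211  11  31  85] ((428.1815185546875, 579.44970703125), (105.51466369628906, 9.76579475402832), 17.33601188659668)
amber [153.1 222.2] [144 214  18  18 173] ((438.9933776855469, 369.694580078125), (55.080257415771484, 56.00688171386719), 45.467350006103516)
amber [408.7 230.9] [376 219  61  26 724] ((404.74493408203125, -482.865234375), (59.36793518066406, 196.86062622070312), 9.761283874511719)
amber [197.2 254.8] [183 246  30  19 466] ((329.75628662109375, 217.0818634033203), (97.13394927978516, 59.30913543701172), 89.77349090576172)
```

View pics/c1.png

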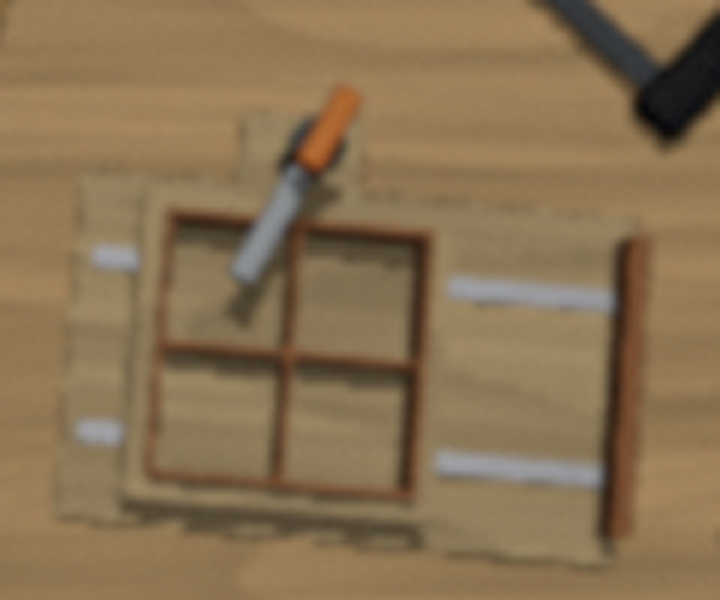

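Crop shows the rim corners at about (168,212), (433,233), (412,497) and (147,475), the knob at (330,130), and the bar running down-left, so the box is fully out (left) with its stop on the right.

Run:
```python
from h import *
c=np.array([[168,212],[433,233],[412,497],[147,475]])
uv=(c+.5)/6-.5+[255,140]
P=plane("top",uv,.075)*1000; print(P.round(1), P.mean(0), [np.linalg.norm(P[i]-P[i-1]).round(1) for i in range(4)])
# x axis: from near(bottom) to far(top)
ax=(P[0]+P[1]-P[2]-P[3]); ay=(P[0]+P[3]-P[1]-P[2]); tx=np.arctan2(ax[1],ax[0]); ty=np.arctan2(ay[1],ay[0])-np.pi/2
th=(tx+ty)/2; print("yaw",tx,ty)
R=np.array([[np.cos(th),-np.sin(th)],[np.sin(th),np.cos(th)]])
bf=P.mean(0); st=bf-R@[0,65]; print("station",st,"knob pred",st+R@[112,36],"stop y",st+R@[0,-150])
im=np.ascontiguousarray(cv2.imread("/tmp/top0.png")[...,::-1])
for n in("top","side"):
    I=np.ascontiguousarray(cv2.imread(f"/tmp/{n}0.png")[...,::-1])
    for z in (.14,): print(n,"knob pix pred",proj(n,[*(st+R@[112,36])/1000,z]))
    for ce,s,m in blobs(I,(5,170,120),(16,255,255),15): print(ce.round(1),s[4],end=' ')
    print()
for i,(x,y,w,hh,k) in enumerate([(186,142,20,20,"w"),(222,142,20,20,"b"),(143,213,20,20,"b")]):
    h=cv2.cvtColor(im,cv2.COLOR_RGB2HSV)
    b=(h[...,1]<90)&(h[...,2]>110) if k=="w" else (h[...,2]<60)
    mm=np.zeros(b.shape,np.uint8); mm[y:y+hh,x:x+w]=b[y:y+hh,x:x+w]
    v,u=np.nonzero(mm); print(k,len(u),u.mean(),v.mean(),plane("top",[u.mean(),v.mean()],.072)*1000)
```

```text
[[ 591.9  -66. ]
 [ 580.  -211.2]
 [ 435.7 -197.1]
 [ 448.1  -53.3]] [ 513.94712972 -131.91170623] [np.float64(144.3), np.float64(145.8), np.float64(144.9), np.float64(144.3)]
yaw -0.09261383088848549 -0.08404369455693783
station [ 508.2132229  -196.65830701] knob pred [ 622.95229879 -170.67861372] stop y [ 494.98113023 -346.07353958]
top knob pix pred [[317.04135244 162.37666768]]
[351.2 107.5] 36 [380.  134.2] 37 [309.2 161.6] 51 [ 62.3 168.8] 45 [ 91.9 194.4] 42 
side knob pix pred [[232.53801593 154.03830077]]
[210.9 138. ] 24 [183.4 152.5] 26 [230.9 155.6] 46 
w 105 193.40952380952382 150.92380952380952 [[673.03238249 228.34562298]]
b 60 230.4 152.1 [[668.85608441 106.02704886]]
b 79 151.79746835443038 222.0759493670886 [[438.81831128 360.58548521]]
```

Run:
```python
from h import *
k=tri([309.2,161.6],[230.9,155.6]); print("knob",k)
im=np.ascontiguousarray(cv2.imread("/tmp/top0.png")[...,::-1])
th=-.088;R=np.array([[np.cos(th),-np.sin(th)],[np.sin(th),np.cos(th)]])
st=k[:2]*1000-R@[112,36]; bf=np.array([513.9,-131.9]); print("station",st,"bf in st",R.T@(bf-st))
# bar: grey in roi, axis direction at z=.1
for ce,s,m in blobs(im,(95,0,90),(130,90,255),10,(280,160,312,195)): print("bar",ce,s,rect("top",m,.095))
for ce,s,m in blobs(im,(5,150,90),(16,255,255),15,(300,150,320,172)): print("knob",ce,s,rect("top",m,.14))
print(move([k[0],k[1],.22],np.pi/2), move([k[0],k[1],.22],k[0]))
```

```text
knob [ 0.62382171 -0.14417026  0.15476743]
station [ 509.09117963 -170.18767603] bf in st [ 1.42524412 38.56215202]
bar [299.42222222 177.46666667] [295 168  10  18  45] ((583.0794067382812, -119.69210815429688), (10.425117492675781, 61.309635162353516), 59.823326110839844)
knob [309.33823529 161.39705882] [305 155  10  14  68] ((627.0908813476562, -146.08966064453125), (15.416667938232422, 45.618858337402344), 62.93431854248047)
(array([-6.357, -5.973,  0.111]), np.float64(-0.221), 'j6', np.float64(-0.15)) (array([-6.357, -5.973,  0.111]), np.float64(0.381), 'j6', np.float64(-0.15))
```

Request:
send_rows:
  rows:
    - [[-0.5,-0.46,0],0,0]
    - [[-0.908,-0.853,0],0,0]
    - [[-0.908,-0.853,0],0,0]

```text
t: 0.48
tcp_pos: [0.2874, 0.5202, 0.2302]
tcp_rot: [-0.55, -3.092, 0.004]
contact_force: [-0.4, -0.1, -0.7]
opening: 0.0854
gripper_force: 0.0
```

Request:
send_rows:
  rows:
    - [[-0.454,-0.427,0],0,0]
    - [[-0.908,-0.853,0],0,0]

```text
t: 0.72
tcp_pos: [0.3426, 0.4118, 0.2311]
tcp_rot: [-0.54, -3.095, -0.0]
contact_force: [0.6, -0.1, 0.9]
opening: 0.0856
gripper_force: 0.0
```

Request:
send_rows:
  rows:
    - [[-0.454,-0.427,0],0,0]
    - [[-0.908,-0.853,0],0,0]

```text
t: 0.98
tcp_pos: [0.3994, 0.3002, 0.2314]
tcp_rot: [0.542, 3.094, 0.001]
contact_force: [0.6, 0.7, -0.2]
opening: 0.0847
gripper_force: 0.0
```

Request:
send_rows:
  rows:
    - [[-0.454,-0.427,0],0,0]
    - [[-0.908,-0.853,0],0,0]

```text
t: 1.23
tcp_pos: [0.4559, 0.1889, 0.2315]
tcp_rot: [0.542, 3.094, 0.001]
contact_force: [0.2, 0.1, 0.6]
opening: 0.0852
gripper_force: 0.0
```

Request:
send_rows:
  rows:
    - [[-0.454,-0.427,0],0,0]
    - [[-0.908,-0.853,0],0,0]

```text
t: 1.48
tcp_pos: [0.5124, 0.0777, 0.2315]
tcp_rot: [0.543, 3.094, 0.001]
contact_force: [0.6, 0.5, -0.3]
opening: 0.0851
gripper_force: 0.0
```

Request:
send_rows:
  rows:
    - [[-0.454,-0.427,0],0,0]
    - [[-0.908,-0.853,0],0,0]

```text
t: 1.72
tcp_pos: [0.5689, -0.0335, 0.2313]
tcp_rot: [0.543, 3.094, 0.001]
contact_force: [0.1, 0.8, 0.2]
opening: 0.0854
gripper_force: 0.0
```

Request:
send_rows:
  rows:
    - [[-0.454,-0.427,0],0.04,0]
    - [[-0.908,-0.853,0],0.085,0]
    - [[-0.908,-0.853,0],0.085,0]
    - [[-0.908,-0.853,0],0.085,0]

```text
t: 2.22
tcp_pos: [0.6241, -0.1427, 0.2306]
tcp_rot: [-0.748, -3.05, -0.001]
contact_force: [-0.0, 0.3, 0.4]
opening: 0.0853
gripper_force: 0.0
```

```bash
python3 -c "
from h import *
print(move([.624,-.145,.123],1.09),env.get_state()['tcp_pos'],env.get_state()['t'])"
```

```text
(array([-0.011, -0.021,  1.076]), np.float64(-0.0), 'j6', np.float64(-1.47)) [ 0.62409856 -0.14272096  0.23056611] 2.225
```

Request:
send_rows:
  rows:
    - [[-0.01,-0.02,0.35],0,0]
    - [[-0.01,-0.02,0.65],0,0]
    - [[-0.01,-0.02,0.85],0,0]
    - [[-0.01,-0.02,1.0],0,0]
    - [[-0.01,-0.02,1.0],0,0]

```text
t: 2.85
tcp_pos: [0.6235, -0.1448, 0.1304]
tcp_rot: [-0.747, -3.049, -0.001]
contact_force: [0.1, -0.6, -0.9]
opening: 0.0854
gripper_force: 0.0
```

Request:
send_rows:
  rows:
    - [[0,0,0.06],0,0.3]
    - [[0,0,0.06],0,0.6]
    - [[0,0,0.06],0,1]
    - [[0,0,0.06],0,1]
    - [[0,0,0.06],0,1]
    - [[0,0,0.06],0,1]
  force: 40

```text
t: 3.6
tcp_pos: [0.6246, -0.1447, 0.1261]
tcp_rot: [0.749, 3.05, 0.003]
contact_force: [0.9, 5.3, 2.5]
opening: 0.0141
gripper_force: 44.5
```

Request:
send_rows:
  rows:
    - [[0,0,0],0.08,1]
    - [[0,0,0],0.16,1]
    - [[0,0,0],0.24,1]
    - [[0,0,0],0.32,1]
    - [[0,0,0],0.4,1]
    - [[0,0,0],0.48,1]
    - [[0,0,0],0.56,1]
    - [[0,0,0],0.64,1]
    - [[0,0,0],0.72,1]
    - [[0,0,0],0.8,1]
    - [[0,0,0],0.87,1]
    - [[0,0,0],0.87,1]
    - [[0,0,0],0.87,1]

```text
t: 5.22
tcp_pos: [0.6248, -0.1446, 0.1261]
tcp_rot: [-2.507, -1.893, -0.004]
contact_force: [2.8, 4.7, 3.0]
opening: 0.0145
gripper_force: 44.5
```

Request:
send_rows:
  rows:
    - [[0,0,0],0,0.5]
    - [[0,0,0],0,0.2]
    - [[0,0,0],0,0.2]
    - [[0,0,0],0,0.2]
    - [[0,0,-0.4],0,0.3]
    - [[0,0,-0.9],0,0.3]
    - [[0,0,-0.9],0,0.3]

```text
t: 6.1
tcp_pos: [0.6268, -0.1469, 0.2218]
tcp_rot: [2.499, 1.887, 0.009]
contact_force: [0.0, 0.2, 0.2]
opening: 0.0597
gripper_force: 0.0
```

```bash
cat > look.py <<'E'
from h import *
import sys
tag=sys.argv[1]
for n in("top","side"):
    im=env.grab_frame(n); cv2.imwrite(f"/tmp/{n}{tag}.png",im[...,::-1])
im=np.ascontiguousarray(cv2.imread(f"/tmp/top{tag}.png")[...,::-1]); sd=np.ascontiguousarray(cv2.imread(f"/tmp/side{tag}.png")[...,::-1])
# amber bodies in top view
for ce,s,m in blobs(im,(5,120,40),(16,255,255),30):
    if 30<s[4]<260 and 10<s[2]<22 and 10<s[3]<22: r=rect("top",m,.03); print("amber",ce.round(1),s[4],np.round(r[0],1),np.round(r[1]))
for ce,s,m in blobs(im,(105,120,40),(125,255,255),800):
    r=rect("top",m,.0285); print("lid",ce.round(1),np.round(r[0],1),np.round(r[1]),round(r[2],1))
    g=cv2.morphologyEx(m,cv2.MORPH_CLOSE,np.ones((15,15)))-m
    n,l,st,c=cv2.connectedComponentsWithStats(g); i=1+np.argmax(st[1:,4]); r=rect("top",(l==i).astype(np.uint8),.075); print(" grip",np.round(r[0],1),np.round(r[1]),round(r[2],1))
E
python3 look.py 1
python3 - <<'E'
from h import *
a=cv2.imread("/tmp/top1.png"); b=cv2.imread("/tmp/side1.png")
o=np.hstack([cv2.resize(a[130:250,130:390],None,fx=1.5,fy=1.5,interpolation=2)[:180],cv2.resize(b[130:250,180:320],None,fx=1.5,fy=1.5)[:180]]);cv2.imwrite("pics/v1.png",o)
print(move([.673,.2275,.2],None), env.get_state()["joint_pos"])
E
```

```text
amber [350.7 108.1] 88 [ 830.  -305.4] [35. 33.]
amber [379.7 134.4] 87 [ 736.2 -404.1] [36. 30.]
amber [196.9 154.4] 85 [672.3 226.5] [48. 53.]
amber [230.8 154.1] 135 [673.6 108.4] [55. 51.]
amber [ 63.3 169.3] 106 [618.9 674.3] [47. 28.]
amber [476.7 184.6] 178 [ 563.6 -729.1] [37. 65.]
amber [ 92.1 194.3] 85 [533.3 573.3] [39. 27.]
amber [153.1 222.2] 171 [439.8 368.9] [55. 54.]
lid [211.6 211.8] [474.2 171.6] [164. 162.] 87.6
 grip [474.2 170.4] [21. 91.] 86.7
[ 3.724 -0.552  0.158] [-3.87521779e-01  2.24174217e-01  1.68029335e+00 -1.86774352e-04
  1.23579262e+00 -1.10272879e-01]
```

View pics/v1.png

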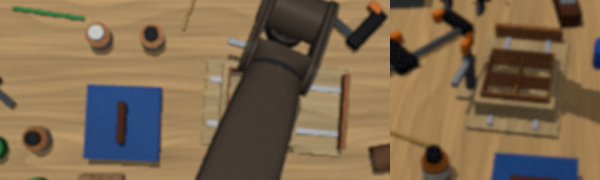

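Knob is turned and the bar now points along the slide, clear of the box. Next I refine the pot positions from both views.

```bash
cat > pots.py <<'E'
from h import *
import sys
def pots(tag):
    T=[np.ascontiguousarray(cv2.imread(f"/tmp/{n}{tag}.png")[...,::-1]) for n in("top","side")]
    res=[]
    for ce,s,m in blobs(T[0],(5,120,40),(16,255,255),50):
        if not(50<s[4]<260 and 12<s[2]<22 and 12<s[3]<22): continue
        p=plane("top",ce,.05)[0]
        if not(.4<p[0]<.75 and -.05<p[1]<.5): continue
        caps=[]
        for n,I,z in(("top",T[0],.07),("side",T[1],.07)):
            u,v=proj(n,[*p,.07])[0].round().astype(int); h=cv2.cvtColor(I,cv2.COLOR_RGB2HSV)
            g=np.zeros(h.shape[:2],np.uint8); g[v-9:v+10,u-9:u+10]=1
            # cap: dark black or bright unsaturated
            b=(((h[...,2]<65)|((h[...,1]<70)&(h[...,2]>100)))&(g>0)).astype(np.uint8)
            k,l,st,c=cv2.connectedComponentsWithStats(b); i=1+np.argmax(st[1:,4])
            caps.append((c[i],st[i,4]))
        res.append((p,caps,tri(caps[0][0],caps[1][0])))
    return res
if __name__=="__main__":
    for p,c,t in pots(sys.argv[1]): print("body",p.round(4),"cap",[(x.round(1).tolist(),int(a)) for x,a in c],"tri",t.round(4),"capplane",plane("top",c[0][0],.072).round(4), plane("side",c[1][0],.069).round(4))
E
python3 pots.py 1
```

```text
body [0.6652 0.22  ] cap [([193.5, 151.1], 102), ([200.6, 265.9], 120)] tri [0.6711 0.2273 0.0766] capplane [[0.6724 0.228 ]] [[0.6724 0.2223]]
body [0.6662 0.1061] cap [([230.4, 152.0], 59), ([208.8, 233.1], 116)] tri [0.6689 0.1062 0.0671] capplane [[0.6691 0.1059]] [[0.6674 0.1078]]
body [0.4386 0.3618] cap [([151.3, 221.9], 74), ([287.5, 320.1], 178)] tri [0.4386 0.3637 0.0661] capplane [[0.4393 0.3621]] [[0.4379 0.3652]]
```

Request:
send_rows:
  rows:
    - [[0,0,0],-0.06,0.1]
    - [[0,0,0],-0.12,0.1]
    - [[0,0,0],-0.12,0.1]

```text
t: 6.58
tcp_pos: [0.623, -0.1453, 0.2129]
tcp_rot: [-2.316, -2.117, 0.003]
contact_force: [1.2, 0.3, 1.6]
opening: 0.0769
gripper_force: 0.0
```

```bash
python3 -c "
from h import *
print(move([.669,.106,.063],-.088), env.get_state()['opening'])"
```

```text
(array([2.543, 0.239, 1.501]), np.float64(-0.001), 'j6', np.float64(-0.3)) 0.07688813539877343
```

Request:
send_rows:
  rows:
    - [[0.45,0.05,0],0,0.1]
    - [[0.9,0.1,0],0,0.1]
    - [[0.9,0.1,0],0,0.1]

```text
t: 6.95
tcp_pos: [0.6416, -0.054, 0.2139]
tcp_rot: [-2.314, -2.122, 0.002]
contact_force: [-0.0, 0.7, -1.3]
opening: 0.0768
gripper_force: 0.0
```

Request:
send_rows:
  rows:
    - [[0.45,0.05,0],0,0.1]
    - [[0.9,0.1,0],0,0.1]
    - [[0.9,0.1,0],0,0.1]

```text
t: 7.32
tcp_pos: [0.6596, 0.0337, 0.2143]
tcp_rot: [-2.315, -2.122, 0.002]
contact_force: [-0.6, -0.1, 0.5]
opening: 0.0768
gripper_force: 0.0
```

Request:
send_rows:
  rows:
    - [[0.4,0.04,0.2],0,0.1]
    - [[0.743,0.04,0.6],0,0.1]
    - [[0.743,0.04,0.8],0,0.1]
    - [[0.743,0.04,0.8],0,0.1]

```text
t: 7.82
tcp_pos: [0.6688, 0.1039, 0.1324]
tcp_rot: [-2.317, -2.117, 0.007]
contact_force: [0.0, -0.7, -0.0]
opening: 0.0772
gripper_force: 0.0
```

```bash
python3 -c "
from h import *
print(move([.669,.106,.060],-.088), env.get_state()['tcp_pos'])"
```

```text
(array([0.022, 0.004, 0.724]), np.float64(-0.001), 'j6', np.float64(0.1)) [0.66883922 0.10389617 0.13236644]
```

Request:
send_rows:
  rows:
    - [[0.02,0,0.3],0,0.1]
    - [[0.02,0,0.55],0,0.1]
    - [[0.02,0,0.72],0,0.1]
    - [[0.02,0,0.72],0,0.1]
    - [[0.02,0,0.72],0,0.5]
    - [[0.02,0,0.72],0,1]
    - [[0.02,0,0.72],0,1]
    - [[0.02,0,0.72],0,1]
    - [[0.02,0,0.72],0,1]
  force: 40

```text
t: 8.95
tcp_pos: [0.6712, 0.1077, 0.065]
tcp_rot: [2.317, 2.121, 0.002]
contact_force: [-2.4, -0.2, 5.6]
opening: 0.0326
gripper_force: 39.5
```

Request:
send_rows:
  rows:
    - [[0,0,-0.3],0,1]
    - [[0,0,-0.7],0,1]
    - [[0,0,-1.0],0,1]
    - [[0,0,-1.0],0,1]

```text
t: 9.45
tcp_pos: [0.6724, 0.1077, 0.1662]
tcp_rot: [2.314, 2.118, 0.007]
contact_force: [0.4, -0.1, -2.3]
opening: 0.0324
gripper_force: 40.2
```

```bash
python3 -c "
from h import *
for c in ([.4812,-.0929],[.5529,-.0992],[.4749,-.1646],[.5466,-.1709]): print(move([*c,.21],-.088))
print(env.get_state()['contact_force'],env.get_state()['opening'])"
```

```text
(array([-2.166, -1.725, -0.45 ]), np.float64(-0.0), 'j6', np.float64(0.1))
(array([-2.166, -1.005, -0.445]), np.float64(-0.0), 'j6', np.float64(0.1))
(array([-2.886, -1.724, -0.45 ]), np.float64(-0.0), 'j6', np.float64(0.1))
(array([-2.886, -1.004, -0.446]), np.float64(-0.0), 'j6', np.float64(0.1))
[ 0.42200606 -0.07954446 -2.34231841] 0.03236885323551379
```

Request:
send_rows:
  rows:
    - [[-0.4,-0.3,-0.3],0,1]
    - [[-0.8,-0.6,-0.45],0,1]
    - [[-1,-0.8,-0.45],0,1]
    - [[-1,-0.8,-0.45],0,1]

```text
t: 9.95
tcp_pos: [0.5799, 0.0141, 0.2057]
tcp_rot: [-2.318, -2.116, 0.004]
contact_force: [0.1, -0.1, -1.4]
opening: 0.0326
gripper_force: 40.4
```

Request:
send_rows:
  rows:
    - [[-0.5,-0.15,0],0,1]
    - [[-1,-0.2,0],0,1]
    - [[-1,-0.2,0],0,1]

```text
t: 10.32
tcp_pos: [0.5528, -0.0849, 0.2064]
tcp_rot: [-2.32, -2.115, 0.002]
contact_force: [-0.4, 0.0, -1.5]
opening: 0.0324
gripper_force: 40.4
```

Request:
send_rows:
  rows:
    - [[-0.5,0,0],0,1]
    - [[-0.88,0,0],0,1]
    - [[-0.88,0,0],0,1]
    - [[-0.88,0,0],0,1]
    - [[-0.88,0,0],0,1]

```text
t: 10.95
tcp_pos: [0.5457, -0.169, 0.2077]
tcp_rot: [-2.315, -2.122, -0.0]
contact_force: [0.4, 0.6, -1.5]
opening: 0.0324
gripper_force: 40.4
```

Run:
```python
from h import *
print(move([.5466,-.1709,.09],-.088))
b=env.grab_frame("side"); cv2.imwrite("pics/s2.png",cv2.resize(b[80:260,160:360,::-1],(800,720),interpolation=2)[:600])
```

```text
(array([-0.019,  0.012,  1.177]), np.float64(0.001), 'j6', np.float64(-0.39))
```

View pics/s2.png

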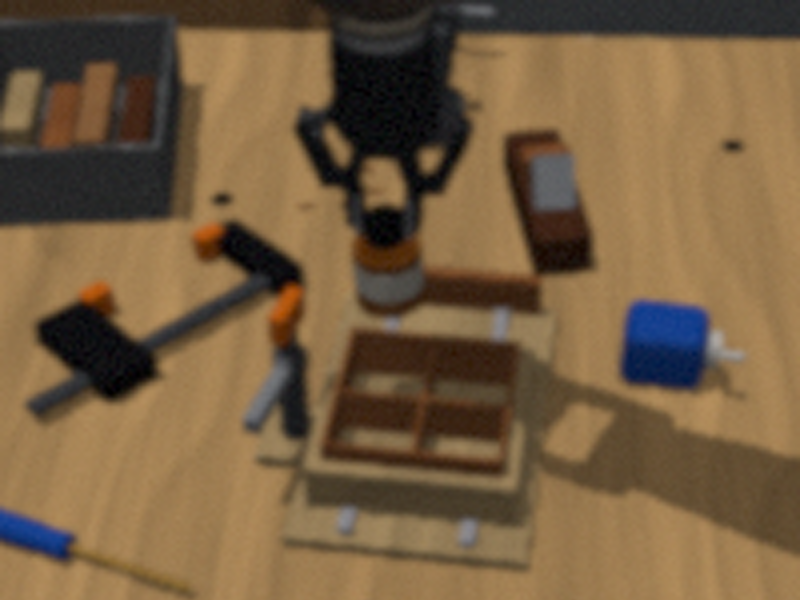

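The pot hangs straight, above the far-left cell in the side view (cell2).

Request:
send_rows:
  rows:
    - [[-0.02,0.01,0.3],0,1]
    - [[-0.02,0.01,0.6],0,1]
    - [[-0.02,0.01,0.8],0,1]
    - [[-0.02,0.01,0.9],0,1]
    - [[-0.02,0.01,0.9],0,1]

```text
t: 11.62
tcp_pos: [0.5463, -0.1723, 0.118]
tcp_rot: [-2.317, -2.121, 0.0]
contact_force: [0.3, -0.7, -2.0]
opening: 0.0324
gripper_force: 40.4
```

Request:
send_rows:
  rows:
    - [[0,0,0.1],0,1]
    - [[0,0,0.2],0,1]
    - [[0,0,0.25],0,1]
    - [[0,0,0.25],0,1]

```text
t: 12.12
tcp_pos: [0.5459, -0.1724, 0.0927]
tcp_rot: [-2.317, -2.12, 0.001]
contact_force: [-0.9, 0.9, -1.8]
opening: 0.0322
gripper_force: 40.4
```

Request:
send_rows:
  rows:
    - [[0,0,0.02],0,0.8]
    - [[0,0,0.02],0,0.4]
    - [[0,0,0.02],0,0.4]
    - [[0,0,-0.3],0,0.4]
    - [[0,0,-0.8],0,0.4]
    - [[0,0,-1.0],0,0.4]
    - [[0,0,-1.0],0,0.4]

```text
t: 13.0
tcp_pos: [0.5473, -0.1731, 0.1953]
tcp_rot: [2.315, 2.118, 0.002]
contact_force: [-0.0, 0.9, -1.1]
opening: 0.0514
gripper_force: 0.0
```

```bash
python3 look.py 3|grep lid; python3 pots.py 3
python3 - <<'E'
from h import *
print(move([.6715,.2275,.21],-.088))
b=cv2.imread("/tmp/side3.png"); cv2.imwrite("pics/s3.png",cv2.resize(b[150:310,160:320],(480,480),interpolation=2))
E
```

```text
lid [211.6 211.8] [474.2 171.6] [164. 161.] 87.6
body [0.6645 0.2201] cap [([193.5, 151.1], 102), ([200.7, 266.0], 118)] tri [0.6711 0.2273 0.0764] capplane [[0.6724 0.228 ]] [[0.6723 0.2224]]
body [0.4387 0.3618] cap [([151.4, 221.9], 75), ([287.5, 320.1], 178)] tri [0.4387 0.3636 0.066 ] capplane [[0.4395 0.362 ]] [[0.438  0.3652]]
(array([ 4.093,  0.901, -0.181]), np.float64(-0.0), 'j6', np.float64(-0.39))
```

View pics/s3.png

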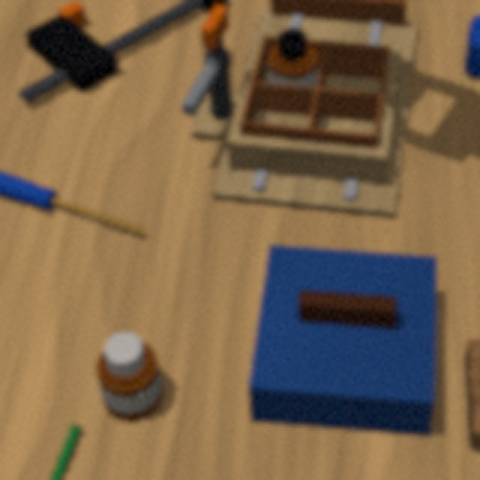

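Pot1 stands in the far-left cell (cell2), and the white-capped pot is undisturbed at (128,370) in this crop.

Request:
send_rows:
  rows:
    - [[0.4,0,-0.15],0,0.1]
    - [[1,0,-0.15],0,0.1]
    - [[1,0,-0.15],0,0.1]

```text
t: 13.48
tcp_pos: [0.5539, -0.0694, 0.2056]
tcp_rot: [-2.309, -2.123, 0.003]
contact_force: [-0.3, -0.4, 0.6]
opening: 0.0765
gripper_force: 0.0
```

Request:
send_rows:
  rows:
    - [[0.5,0.2,0],0,0.1]
    - [[1,0.4,0],0,0.1]

```text
t: 13.72
tcp_pos: [0.6035, 0.0231, 0.206]
tcp_rot: [-2.318, -2.117, 0.004]
contact_force: [0.1, -0.2, -0.1]
opening: 0.0771
gripper_force: 0.0
```

Request:
send_rows:
  rows:
    - [[0.5,0.2,0],0,0.1]
    - [[1,0.5,0],0,0.1]

```text
t: 13.98
tcp_pos: [0.6623, 0.1187, 0.2057]
tcp_rot: [-2.317, -2.119, 0.005]
contact_force: [1.5, -0.6, -0.0]
opening: 0.0771
gripper_force: 0.0
```

Request:
send_rows:
  rows:
    - [[0.5,0,0],0,0.1]
    - [[1,0,0.3],0,0.1]
    - [[1,0,0.7],0,0.1]
    - [[1,0,0.7],0,0.1]
    - [[1,0,0.7],0,0.1]

```text
t: 14.6
tcp_pos: [0.6718, 0.2168, 0.1383]
tcp_rot: [-2.319, -2.119, 0.001]
contact_force: [-0.2, -0.9, 0.5]
opening: 0.0769
gripper_force: 0.0
```

```bash
python3 -c "
from h import *
print(move([.6715,.2275,.062],-.088))"
```

```text
(array([ 0.107, -0.012,  0.763]), np.float64(-0.001), 'j6', np.float64(0.26))
```

Request:
send_rows:
  rows:
    - [[0.1,-0.01,0.2],0,0.1]
    - [[0.1,-0.01,0.5],0,0.1]
    - [[0.1,-0.01,0.74],0,0.1]
    - [[0.1,-0.01,0.74],0,0.1]
    - [[0.1,-0.01,0.74],0,0.5]
    - [[0.1,-0.01,0.74],0,1]
    - [[0.1,-0.01,0.74],0,1]
    - [[0.1,-0.01,0.74],0,1]
    - [[0.1,-0.01,0.74],0,1]

```text
t: 15.72
tcp_pos: [0.6722, 0.2282, 0.0663]
tcp_rot: [2.317, 2.12, 0.003]
contact_force: [-1.6, -0.3, 5.1]
opening: 0.0319
gripper_force: 39.7
```

Request:
send_rows:
  rows:
    - [[0,0,-0.3],0,1]
    - [[0,0,-0.7],0,1]
    - [[0,0,-1.0],0,1]
    - [[0,0,-1.0],0,1]

```text
t: 16.23
tcp_pos: [0.6729, 0.2283, 0.1673]
tcp_rot: [2.315, 2.119, 0.008]
contact_force: [0.1, -0.2, -2.3]
opening: 0.0324
gripper_force: 40.2
```

```bash
python3 -c "
from h import *
for c in ([.4812,-.0929],[.5529,-.0992],[.4749,-.1646]): print(move([*c,.21],-.088))"
```

```text
(array([-3.368, -1.623, -0.442]), np.float64(-0.0), 'j6', np.float64(0.27))
(array([-3.367, -0.903, -0.438]), np.float64(-0.0), 'j6', np.float64(0.27))
(array([-4.088, -1.622, -0.444]), np.float64(-0.0), 'j6', np.float64(0.27))
```

Request:
send_rows:
  rows:
    - [[-0.4,-0.2,-0.3],0,1]
    - [[-0.8,-0.4,-0.44],0,1]
    - [[-1,-0.5,-0.44],0,1]
    - [[-1,-0.5,-0.44],0,1]

```text
t: 16.73
tcp_pos: [0.6109, 0.1316, 0.2057]
tcp_rot: [-2.318, -2.117, 0.005]
contact_force: [-0.9, 0.2, -1.8]
opening: 0.0322
gripper_force: 40.3
```

Request:
send_rows:
  rows:
    - [[-0.5,-0.2,0],0,1]
    - [[-1,-0.4,0],0,1]

```text
t: 16.98
tcp_pos: [0.563, 0.0367, 0.2061]
tcp_rot: [-2.314, -2.122, 0.003]
contact_force: [0.9, 0.2, -2.0]
opening: 0.032
gripper_force: 40.5
```

Request:
send_rows:
  rows:
    - [[-0.5,0,0],0,1]
    - [[-1,0,0],0,1]
    - [[-1,0,0],0,1]

```text
t: 17.35
tcp_pos: [0.5547, -0.0651, 0.2066]
tcp_rot: [-2.321, -2.115, 0.002]
contact_force: [-0.1, 0.8, -2.2]
opening: 0.0325
gripper_force: 40.5
```

Request:
send_rows:
  rows:
    - [[-0.2,0,0],0,1]
    - [[-0.37,0,0],0,1]
    - [[-0.37,0,0.3],0,1]
    - [[-0.37,0,0.6],0,1]
    - [[-0.37,0,0.6],0,1]
    - [[-0.37,0,0.6],0,1]

```text
t: 18.1
tcp_pos: [0.5526, -0.1, 0.1494]
tcp_rot: [2.316, 2.12, 0.001]
contact_force: [0.1, -0.7, -1.8]
opening: 0.0323
gripper_force: 40.5
```

```bash
python3 -c "
from h import *
print(move([.5529,-.0992,.0925],-.088))"
```

```text
(array([0.008, 0.002, 0.569]), np.float64(-0.0), 'j6', np.float64(-0.27))
```

Request:
send_rows:
  rows:
    - [[0.01,0,0.2],0,1]
    - [[0.01,0,0.4],0,1]
    - [[0.01,0,0.5],0,1]
    - [[0.01,0,0.55],0,1]
    - [[0.01,0,0.55],0,1]

```text
t: 18.73
tcp_pos: [0.5523, -0.0989, 0.0939]
tcp_rot: [2.317, 2.12, 0.001]
contact_force: [0.1, 0.2, -1.9]
opening: 0.0321
gripper_force: 40.6
```

Request:
send_rows:
  rows:
    - [[0,0,0.02],0,0.8]
    - [[0,0,0.02],0,0.4]
    - [[0,0,0.02],0,0.4]
    - [[0,0,-0.3],0,0.4]
    - [[0,0,-0.8],0,0.4]
    - [[0,0,-1.0],0,0.4]
    - [[0,0,-1.0],0,0.4]

```text
t: 19.6
tcp_pos: [0.5529, -0.0991, 0.1952]
tcp_rot: [2.315, 2.118, 0.003]
contact_force: [0.7, 0.4, -1.0]
opening: 0.0511
gripper_force: 0.0
```

```bash
python3 look.py 4|grep lid; python3 pots.py 4
python3 - <<'E'
from h import *
print(move([.4388,.3625,.21],-.088))
E
```

```text
lid [211.6 211.8] [474.4 171.6] [164. 162.] 87.6
body [0.4386 0.3615] cap [([151.4, 221.9], 77), ([287.5, 320.0], 177)] tri [0.4387 0.3636 0.0662] capplane [[0.4394 0.362 ]] [[0.4379 0.3651]]
(array([ 4.492, -1.526, -0.176]), np.float64(-0.0), 'j6', np.float64(-0.27))
```

Request:
send_rows:
  rows:
    - [[0.5,-0.1,-0.15],0,0.1]
    - [[1,-0.3,-0.15],0,0.1]
    - [[1,-0.3,-0.15],0,0.1]

```text
t: 20.08
tcp_pos: [0.5287, 0.0064, 0.2056]
tcp_rot: [-2.31, -2.123, 0.004]
contact_force: [-0.1, -0.6, -0.4]
opening: 0.0766
gripper_force: 0.0
```

Request:
send_rows:
  rows:
    - [[0.5,-0.15,0],0,0.1]
    - [[1,-0.3,0],0,0.1]

```text
t: 20.32
tcp_pos: [0.5091, 0.1057, 0.2063]
tcp_rot: [-2.319, -2.117, 0.004]
contact_force: [-0.2, -0.0, -0.4]
opening: 0.0769
gripper_force: 0.0
```

Request:
send_rows:
  rows:
    - [[0.5,-0.15,0],0,0.1]
    - [[1,-0.3,0],0,0.1]

```text
t: 20.58
tcp_pos: [0.4881, 0.2085, 0.2063]
tcp_rot: [-2.318, -2.119, 0.004]
contact_force: [0.4, -0.6, -1.1]
opening: 0.0768
gripper_force: 0.0
```

Request:
send_rows:
  rows:
    - [[0.5,-0.2,0],0,0.1]
    - [[1,-0.4,0],0,0.1]

```text
t: 20.82
tcp_pos: [0.4572, 0.3116, 0.2062]
tcp_rot: [-2.318, -2.119, 0.005]
contact_force: [-0.7, 0.1, 0.7]
opening: 0.077
gripper_force: 0.0
```

Request:
send_rows:
  rows:
    - [[0.25,-0.1,0],0,0.1]
    - [[0.49,-0.23,0.2],0,0.1]
    - [[0.49,-0.23,0.7],0,0.1]
    - [[0.49,-0.23,0.7],0,0.1]
    - [[0.49,-0.23,0.7],0,0.1]

```text
t: 21.45
tcp_pos: [0.4399, 0.3615, 0.1385]
tcp_rot: [2.319, 2.12, -0.001]
contact_force: [-0.4, -0.7, 0.5]
opening: 0.077
gripper_force: 0.0
```

```bash
python3 -c "
from h import *
print(move([.4388,.3625,.062],-.088))"; python3 pots.py 4|tail -1
```

```text
(array([ 0.009, -0.012,  0.765]), np.float64(-0.001), 'j6', np.float64(0.6))
body [0.4386 0.3615] cap [([151.4, 221.9], 77), ([287.5, 320.0], 177)] tri [0.4387 0.3636 0.0662] capplane [[0.4394 0.362 ]] [[0.4379 0.3651]]
```

Three candidates here in the 800x600 top view: the amber pot at (240,348), green at (195,357) and green at (240,402). Only the amber one fits pot1/pot3, so I check it in a crop.

Run:
```python
from h import *
a=cv2.imread("/tmp/top4.png")[195:280,110:180]; b=cv2.imread("/tmp/side4.png")[290:384,260:370]
cv2.imwrite("pics/c4.png",np.hstack([cv2.resize(a,(330,400),interpolation=2),cv2.resize(b,(460,400),interpolation=2)]))
```

```text
(no output)
```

View pics/c4.png

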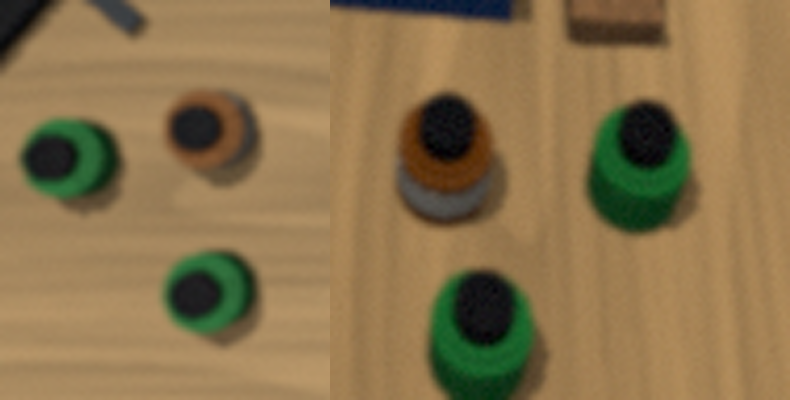

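The crop shows the amber, black-capped pot at (200,130) on the left and (447,150) on the right. Both others are green, so I take the amber one.

Request:
send_rows:
  rows:
    - [[0.01,-0.01,0.2],0,0.1]
    - [[0.01,-0.01,0.5],0,0.1]
    - [[0.01,-0.01,0.74],0,0.1]
    - [[0.01,-0.01,0.74],0,0.1]
    - [[0.01,-0.01,0.74],0,0.5]
    - [[0.01,-0.01,0.74],0,1]
    - [[0.01,-0.01,0.74],0,1]
    - [[0.01,-0.01,0.74],0,1]
    - [[0.01,-0.01,0.74],0,1]

```text
t: 22.58
tcp_pos: [0.4392, 0.3637, 0.066]
tcp_rot: [2.317, 2.121, 0.004]
contact_force: [-0.7, -0.5, 5.4]
opening: 0.0323
gripper_force: 39.6
```

Request:
send_rows:
  rows:
    - [[0,0,-0.3],0,1]
    - [[0,0,-0.7],0,1]
    - [[0,0,-1.0],0,1]
    - [[0,0,-1.0],0,1]

```text
t: 23.08
tcp_pos: [0.4397, 0.3639, 0.1669]
tcp_rot: [2.316, 2.12, 0.009]
contact_force: [0.2, 0.7, -1.9]
opening: 0.0322
gripper_force: 40.3
```

```bash
python3 -c "
from h import *
for c in ([.4812,-.0929],[.4749,-.1646]): print(move([*c,.21],-.088))"
```

```text
(array([-4.513,  0.819, -0.442]), np.float64(-0.0), 'j6', np.float64(0.6))
(array([-5.232,  0.819, -0.444]), np.float64(-0.0), 'j6', np.float64(0.6))
```

Request:
send_rows:
  rows:
    - [[-0.3,0.2,-0.3],0,1]
    - [[-0.7,0.5,-0.44],0,1]
    - [[-1,0.6,-0.44],0,1]
    - [[-1,0.6,-0.44],0,1]

```text
t: 23.58
tcp_pos: [0.4888, 0.2561, 0.2058]
tcp_rot: [-2.32, -2.116, 0.006]
contact_force: [-0.1, 0.1, -1.6]
opening: 0.0326
gripper_force: 40.3
```

Request:
send_rows:
  rows:
    - [[-0.5,0.1,0],0,1]
    - [[-1,0.22,0],0,1]

```text
t: 23.82
tcp_pos: [0.5011, 0.1566, 0.2061]
tcp_rot: [-2.313, -2.122, 0.004]
contact_force: [1.2, -0.2, -2.5]
opening: 0.0322
gripper_force: 40.3
```

Request:
send_rows:
  rows:
    - [[-0.5,0,0],0,1]
    - [[-1,0,0],0,1]

```text
t: 24.08
tcp_pos: [0.4923, 0.0566, 0.2063]
tcp_rot: [-2.315, -2.121, 0.003]
contact_force: [0.2, -0.5, -2.4]
opening: 0.0323
gripper_force: 40.3
```

Request:
send_rows:
  rows:
    - [[-0.5,0,0],0,1]
    - [[-1,0,0],0,1]

```text
t: 24.32
tcp_pos: [0.4836, -0.0429, 0.2064]
tcp_rot: [-2.315, -2.12, 0.001]
contact_force: [1.2, 0.5, -1.6]
opening: 0.0322
gripper_force: 40.3
```

Request:
send_rows:
  rows:
    - [[-0.3,0,0],0,1]
    - [[-0.51,0,0],0,1]
    - [[-0.51,0,0.3],0,1]
    - [[-0.51,0,0.6],0,1]
    - [[-0.51,0,0.6],0,1]
    - [[-0.51,0,0.6],0,1]

```text
t: 25.08
tcp_pos: [0.4804, -0.0929, 0.1485]
tcp_rot: [-2.317, -2.122, -0.0]
contact_force: [-0.3, -0.3, -1.5]
opening: 0.0319
gripper_force: 40.2
```

```bash
python3 -c "
from h import *
print(move([.4812,-.0929,.0925],-.088))"
```

```text
(array([0.001, 0.008, 0.56 ]), np.float64(0.0), 'j6', np.float64(-0.31))
```

Request:
send_rows:
  rows:
    - [[0,0,0.2],0,1]
    - [[0,0,0.4],0,1]
    - [[0,0,0.5],0,1]
    - [[0,0,0.54],0,1]
    - [[0,0,0.54],0,1]

```text
t: 25.7
tcp_pos: [0.4806, -0.0935, 0.095]
tcp_rot: [2.317, 2.12, 0.001]
contact_force: [0.1, -0.4, -1.5]
opening: 0.0323
gripper_force: 40.4
```

Request:
send_rows:
  rows:
    - [[0,0,0.02],0,0.8]
    - [[0,0,0.02],0,0.4]
    - [[0,0,0.02],0,0.4]
    - [[0,0,-0.3],0,0.4]
    - [[0,0,-0.8],0,0.4]
    - [[0,0,-1.0],0,0.4]
    - [[0,0,-1.0],0,0.4]

```text
t: 26.58
tcp_pos: [0.4815, -0.094, 0.1969]
tcp_rot: [2.314, 2.117, 0.004]
contact_force: [-0.2, -0.9, -0.3]
opening: 0.0509
gripper_force: 0.0
```

Request:
send_rows:
  rows:
    - [[0.5,-0.1,-0.15],0,0.2]
    - [[1,-0.1,-0.15],0,0.2]
    - [[1,-0.1,-0.15],0,0.2]

```text
t: 26.95
tcp_pos: [0.478, 0.0097, 0.2077]
tcp_rot: [-2.311, -2.124, 0.002]
contact_force: [0.5, 0.1, -1.5]
opening: 0.0685
gripper_force: 0.0
```

Request:
send_rows:
  rows:
    - [[0.5,0,0],0,0.2]
    - [[1,0,0],0,0.2]
    - [[1,0,0],0,0.2]
    - [[1,0,0],0,0.2]

```text
t: 27.45
tcp_pos: [0.4874, 0.106, 0.2081]
tcp_rot: [-2.317, -2.12, 0.003]
contact_force: [-0.2, 0.3, -1.3]
opening: 0.0684
gripper_force: 0.0
```

```bash
python3 look.py 5|grep -A1 lid; python3 pots.py 5
python3 - <<'E'
from h import *
print(env.get_state()["tcp_pos"],move([.474,.171,.21],-.088))
a=cv2.imread("/tmp/top5.png"); b=cv2.imread("/tmp/side5.png")
cv2.imwrite("pics/v5.png",np.hstack([cv2.resize(a[145:250,180:370],None,fx=2.5,fy=2.5,interpolation=2)[:260],cv2.resize(b[145:249,200:320],None,fx=2.5,fy=2.5,interpolation=2)[:260]]))
E
```

```text
[0.48764892 0.10547453 0.20861348] (array([ 0.64 , -0.195, -0.014]), np.float64(-0.001), 'j6', np.float64(0.1))
```

View pics/v5.png

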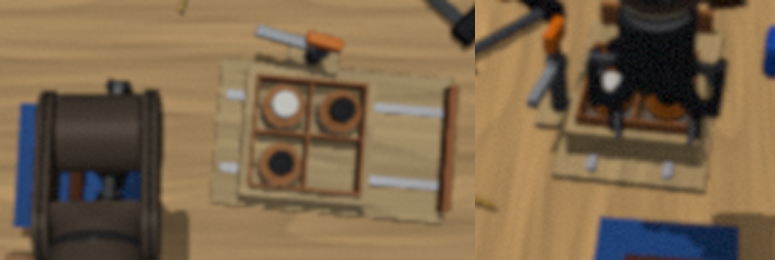

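Top view: white cap in cell3, black caps in cell2 and cell1, all upright, and the bar clear along the slide. Next is the lid.

Request:
send_rows:
  rows:
    - [[0.3,-0.1,0],0.1,0.2]
    - [[0.64,-0.195,0],0.2,0.2]
    - [[0.64,-0.195,0],0.3,0.2]
    - [[0.64,-0.195,0],0.4,0.2]
    - [[0.64,-0.195,0],0.5,0.2]
    - [[0.64,-0.195,0],0.6,0.2]
    - [[0.64,-0.195,0],0.7,0.2]
    - [[0.64,-0.195,0],0.8,0.2]
    - [[0.64,-0.195,0],0.9,0.2]
    - [[0.64,-0.195,0],0.972,0.2]
    - [[0.64,-0.195,0],0.972,0.2]
    - [[0.64,-0.195,0],0.972,0.2]

```text
t: 29.05
tcp_pos: [0.4742, 0.1715, 0.2092]
tcp_rot: [3.141, -0.069, -0.0]
contact_force: [-0.1, -0.5, -0.4]
opening: 0.0683
gripper_force: 0.0
```

Run:
```python
from h import *
print(env.get_state()["tcp_pos"],move([.4743,.171,.066],1.526))
a=env.grab_frame("top"); cv2.imwrite("/tmp/t6.png",a[...,::-1])
cv2.imwrite("pics/full6.png",cv2.resize(a[...,::-1],(640,480)))
```

```text
[0.47419607 0.17147566 0.209246  ] (array([1.000e-03, 5.000e-03, 1.432e+00]), np.float64(0.0), 'j6', np.float64(1.76))
```

View pics/full6.png

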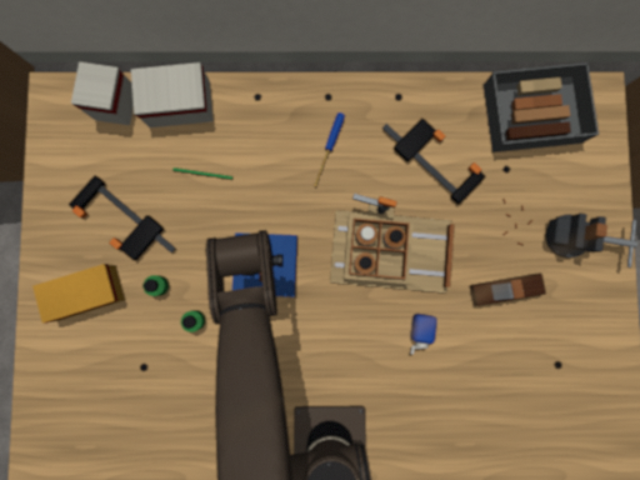

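Full view: no further amber pots. The lid and box look undisturbed.

Request:
send_rows:
  rows:
    - [[0,0,0.4],0,0.2]
    - [[0,0,0.8],0,0.2]
    - [[0,0,1.0],0,0.2]
    - [[0,0,1.0],0,0.2]

```text
t: 29.6
tcp_pos: [0.4726, 0.1718, 0.1074]
tcp_rot: [3.14, -0.069, -0.007]
contact_force: [0.2, -0.2, -1.2]
opening: 0.0682
gripper_force: 0.0
```

Request:
send_rows:
  rows:
    - [[0,0,0.2],0,0.2]
    - [[0,0,0.4],0,0.2]
    - [[0,0,0.46],0,0.2]
    - [[0,0,0.46],0,0.2]
    - [[0,0,0.46],0,0.5]
    - [[0,0,0.46],0,0.8]
    - [[0,0,0.46],0,1]
    - [[0,0,0.46],0,1]
    - [[0,0,0.46],0,1]
    - [[0,0,0.46],0,1]
  force: 60

```text
t: 30.85
tcp_pos: [0.4746, 0.1723, 0.0641]
tcp_rot: [-3.141, 0.07, -0.002]
contact_force: [-1.0, -0.6, 6.7]
opening: 0.0171
gripper_force: 61.7
```

Request:
send_rows:
  rows:
    - [[0,0,-0.2],0,1]
    - [[0,0,-0.5],0,1]
    - [[0,0,-0.8],0,1]
    - [[0,0,-0.96],0,1]
    - [[0,0,-0.96],0,1]
    - [[0,0,-0.96],0,1]

```text
t: 31.6
tcp_pos: [0.4728, 0.172, 0.1574]
tcp_rot: [3.14, -0.07, -0.005]
contact_force: [0.4, 0.2, -4.7]
opening: 0.0168
gripper_force: 60.6
```

Run:
```python
from h import *
print(move([.5139,-.1319,.215],1.571-.088))
```

```text
(array([ 0.544,  3.018, -0.576]), np.float64(0.027), 'j6', np.float64(1.76))
```

Request:
send_rows:
  rows:
    - [[0,0,-0.3],0,1]
    - [[0.1,0.3,-0.6],0,1]
    - [[0.2,0.7,-0.73],0,1]
    - [[0.25,1,-0.73],0,1]
    - [[0.25,1,-0.73],0,1]

```text
t: 32.22
tcp_pos: [0.4941, 0.0695, 0.2306]
tcp_rot: [3.141, -0.075, -0.005]
contact_force: [-0.7, 1.0, -4.7]
opening: 0.0166
gripper_force: 60.5
```

Request:
send_rows:
  rows:
    - [[0.1,0.35,0],0,1]
    - [[0.2,0.7,0],0,1]
    - [[0.25,1,0],0,1]

```text
t: 32.6
tcp_pos: [0.5147, -0.03, 0.2305]
tcp_rot: [-3.14, 0.069, 0.004]
contact_force: [0.7, -0.3, -3.8]
opening: 0.0167
gripper_force: 60.5
```

Request:
send_rows:
  rows:
    - [[0.02,0.35,0],0,1]
    - [[0.04,0.7,0],0.01,1]
    - [[0.04,1.0,0],0.027,1]
    - [[0.04,1.0,0],0.027,1]
    - [[0.04,1.0,0],0.027,1]
    - [[0.04,1.0,0],0.027,1]

```text
t: 33.35
tcp_pos: [0.5145, -0.1287, 0.2317]
tcp_rot: [-3.138, 0.134, 0.002]
contact_force: [-0.3, 0.2, -3.6]
opening: 0.0165
gripper_force: 60.6
```

Run:
```python
from h import *
print(env.get_state()["tcp_pos"],move([.5139,-.1319,.121],1.571-.088))
a=env.grab_frame("top"); b=env.grab_frame("side"); cv2.imwrite("/tmp/t7.png",a[...,::-1]);cv2.imwrite("/tmp/side7.png",b[...,::-1])
cv2.imwrite("pics/v7.png",np.hstack([cv2.resize(a[130:250,240:380,::-1],None,fx=2.8,fy=2.8,interpolation=2),cv2.resize(b[120:240,180:320,::-1],None,fx=2.8,fy=2.8,interpolation=2)]))
```

```text
[ 0.51447983 -0.12865712  0.2316981 ] (array([-0.002,  0.034,  1.107]), np.float64(0.001), 'j6', np.float64(1.22))
```

View pics/v7.png

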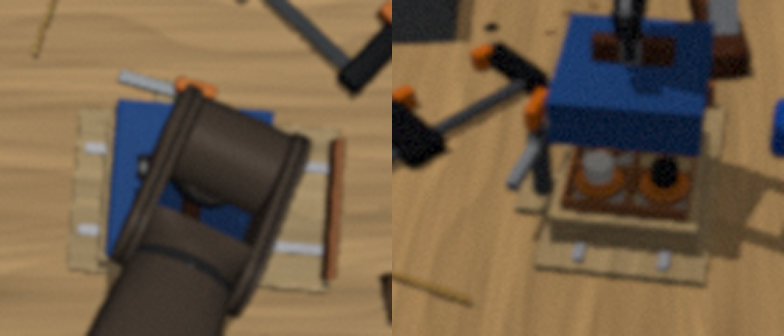

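The lid is held level over the box. I check whether the box has moved since the first measurement.

Run:
```python
from h import *
for f in("top0","top1","top5","t6"):
    I=np.ascontiguousarray(cv2.imread(f"/tmp/{f}.png")[...,::-1])
    m=cv2.inRange(cv2.cvtColor(I,cv2.COLOR_RGB2HSV),(2,110,40),(16,255,255))
    k=np.zeros_like(m); k[173:226,276:330]=255; m&=k; 
    m=max(blobs(I,(2,110,40),(16,255,255),60,(276,173,330,226)),key=lambda b:b[1][4])
    print(f,m[1],rect("top",m[2],.075))
```

```text
top0 [279 174  49  50 636] ((514.076416015625, -132.32980346679688), (150.0372314453125, 150.69927978515625), 84.62642669677734)
top1 [280 174   9  28  68] ((550.3905639648438, -65.72248840332031), (18.409881591796875, 88.9034652709961), 76.15618133544922)
top5 [ 279  174   49   50 1177] ((514.474609375, -132.26788330078125), (149.89071655273438, 151.02127075195312), 84.7926254272461)
t6 [ 279  174   49   50 1183] ((514.5223999023438, -132.37179565429688), (150.03689575195312, 151.00611877441406), 84.62494659423828)
```

Request:
send_rows:
  rows:
    - [[0,0.03,0],0.004,1]
    - [[0,0.035,0.2],0.004,1]
    - [[0,0.035,0.4],0.004,1]
    - [[0,0.035,0.5],0.004,1]
    - [[0,0.035,0.5],0.004,1]
    - [[0,0.035,0.5],0.004,1]

```text
t: 34.2
tcp_pos: [0.5149, -0.1337, 0.1833]
tcp_rot: [3.137, -0.147, 0.002]
contact_force: [-0.6, -0.5, -3.6]
opening: 0.0169
gripper_force: 60.5
```

Run:
```python
from h import *
print(env.get_state()["tcp_pos"],move([.5142,-.1321,.121],1.571-.0915))
```

```text
[ 0.51489478 -0.13369096  0.18334828] (array([-0.009, -0.016,  0.623]), np.float64(-0.001), 'j6', np.float64(1.22))
```

Request:
send_rows:
  rows:
    - [[-0.005,-0.01,0.15],0,1]
    - [[-0.005,-0.01,0.3],0,1]
    - [[-0.005,-0.01,0.38],0,1]
    - [[-0.005,-0.01,0.44],0,1]
    - [[-0.005,-0.01,0.49],0,1]
    - [[-0.005,-0.01,0.49],0,1]

```text
t: 34.95
tcp_pos: [0.5138, -0.1323, 0.133]
tcp_rot: [-3.138, 0.147, 0.001]
contact_force: [-0.1, 0.4, -4.8]
opening: 0.0169
gripper_force: 60.6
```

Request:
send_rows:
  rows:
    - [[0,0,0.04],0,1]
    - [[0,0,0.08],0,1]
    - [[0,0,0.11],0,1]
    - [[0,0,0.11],0,1]

```text
t: 35.45
tcp_pos: [0.5137, -0.1323, 0.1219]
tcp_rot: [-3.138, 0.147, 0.001]
contact_force: [-0.4, -0.5, -3.8]
opening: 0.0169
gripper_force: 60.6
```

Request:
send_rows:
  rows:
    - [[0,0,0.02],0,1]
    - [[0,0,0.04],0,1]
    - [[0,0,0.04],0,1]

```text
t: 35.83
tcp_pos: [0.5143, -0.1326, 0.1211]
tcp_rot: [3.138, -0.146, -0.0]
contact_force: [-5.9, 2.1, 8.1]
opening: 0.0167
gripper_force: 62.3
```

Request:
send_rows:
  rows:
    - [[0,0,0.01],0,0.8]
    - [[0,0,0.01],0,0.5]
    - [[0,0,0.01],0,0.5]
    - [[0,0,0],0,0.4]
    - [[0,0,-0.4],0,0.4]
    - [[0,0,-0.9],0,0.4]
    - [[0,0,-0.9],0,0.4]

```text
t: 36.7
tcp_pos: [0.5167, -0.1337, 0.2137]
tcp_rot: [3.134, -0.146, 0.015]
contact_force: [-0.3, -0.5, 0.3]
opening: 0.0513
gripper_force: 0.0
```

Request:
send_rows:
  rows:
    - [[0,-0.4,0],0,0]
    - [[0,-1,0],0,0]
    - [[0,-1,0],0,0]

```text
t: 37.08
tcp_pos: [0.5226, -0.0296, 0.207]
tcp_rot: [-3.137, 0.139, 0.003]
contact_force: [0.3, 0.7, -0.4]
opening: 0.0848
gripper_force: 0.0
```

Request:
send_rows:
  rows:
    - [[0,-0.3,0],0,0]
    - [[0,-0.7,0],0,0]
    - [[0,-0.7,0],0,0]
    - [[0,-0.7,0],0,0]

```text
t: 37.58
tcp_pos: [0.5295, 0.0361, 0.2076]
tcp_rot: [3.138, -0.147, -0.002]
contact_force: [-0.6, 0.0, -0.1]
opening: 0.0851
gripper_force: 0.0
```

Run:
```python
from h import *
th=-.0915;R=np.array([[np.cos(th),-np.sin(th)],[np.sin(th),np.cos(th)]])
a=env.grab_frame("top"); b=env.grab_frame("side")
for z in(.057+.0285,):
  for ce,s,m in blobs(a,(105,120,30),(125,255,255),800): r=rect("top",m,z); print("lid",np.round(r[0],1),np.round(r[1]),round(r[2],1))
# expected pixel corners of seated lid (top face z=.114) and of bottom z=.057
L=np.array([[x,y] for x,y in((-82,-82),(-82,82),(82,82),(82,-82))])@R.T+[514.2,-132.1]
for img,n in((a,"top"),(b,"side")):
    img=cv2.resize(img[...,::-1],None,fx=4,fy=4,interpolation=2)
    for z in(.057,.114):
        q=((proj(n,np.c_[L/1000,[z]*4])+.5)*4).round().astype(int); cv2.polylines(img,[q],True,(0,255,255),1)
    cv2.imwrite(f"/tmp/o_{n}.png",img)
A=cv2.imread("/tmp/o_top.png")[540:980,980:1400];B=cv2.imread("/tmp/o_side.png")[560:1000,820:1200]
cv2.imwrite("pics/v8.png",np.hstack([A,B]))
tgt=np.array([514.2,-132.1])+R@[0,86+57+25]
print(env.get_state()["tcp_pos"],env.get_state()["opening"],tgt,move([*tgt/1000,.2],1.571+th))
```

```text
lid [ 516.5 -135.2] [164. 166.] 84.8
[0.529666   0.03572391 0.2079421 ] 0.08577987425735835 [529.55055927  35.19722153] (array([-0.001,  0.005,  0.079]), np.float64(-0.002), 'j6', np.float64(1.54))
```

View pics/v8.png

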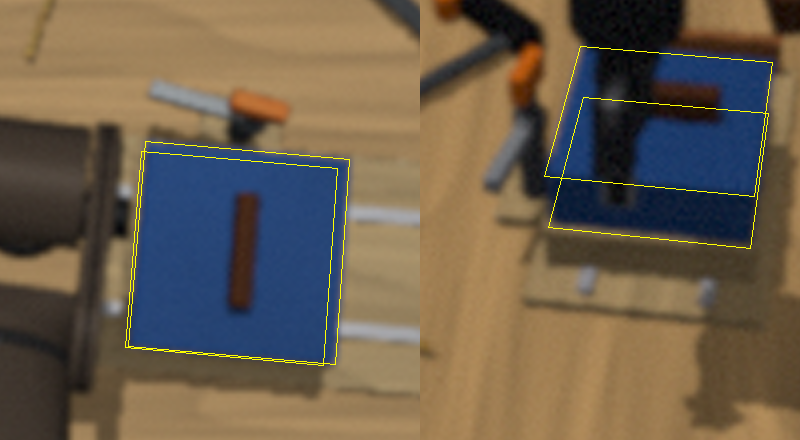

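The lid matches its expected seated outline in both views: top face near (145,150)–(340,360), lower edge just above the ledge. Next is the push.

Request:
send_rows:
  rows:
    - [[0,-0.05,0.4],0,0]
    - [[0,-0.05,0.8],0,0]
    - [[0,-0.05,1.0],0,0]
    - [[0,-0.05,1.0],0,0]

```text
t: 38.17
tcp_pos: [0.5287, 0.041, 0.1063]
tcp_rot: [-3.138, 0.149, 0.007]
contact_force: [0.7, -0.6, 0.3]
opening: 0.0854
gripper_force: 0.0
```

Request:
send_rows:
  rows:
    - [[0,0,0.4],0,0]
    - [[0,0,0.7],0,0]
    - [[0,0,0.85],0,0]
    - [[0,0,0.88],0,0]
    - [[0,0,0.88],0,0]

```text
t: 38.8
tcp_pos: [0.5313, 0.0416, 0.0216]
tcp_rot: [3.138, -0.147, 0.004]
contact_force: [0.4, 0.0, 1.4]
opening: 0.0853
gripper_force: 0.0
```

Request:
send_rows:
  rows:
    - [[0,0.1,0],0,0]
    - [[0,0.2,0],0,0]
    - [[0,0.28,0],0,0]
    - [[0,0.36,0],0,0]
    - [[0,0.44,0],0,0]
    - [[0,0.52,0],0,0]
    - [[0,0.6,0],0,0]
    - [[0,0.6,0],0,0]

```text
t: 39.8
tcp_pos: [0.5242, -0.0188, 0.0201]
tcp_rot: [3.137, -0.148, -0.001]
contact_force: [-0.1, -0.5, 0.0]
opening: 0.0856
gripper_force: 0.0
```

Run:
```python
from h import *
a=env.grab_frame("top"); b=env.grab_frame("side")
for ce,s,m in blobs(a,(105,120,30),(125,255,255),800): r=rect("top",m,.0855); print("lid",np.round(r[0],1),np.round(r[1]),round(r[2],1))
cv2.imwrite("pics/v9.png",np.hstack([cv2.resize(a[140:250,240:370,::-1],None,fx=3,fy=3,interpolation=2),cv2.resize(b[130:240,190:320,::-1],None,fx=3,fy=3,interpolation=2)]))
```

```text
lid [ 512.1 -177.9] [167. 165.] 84.6
```

View pics/v9.png

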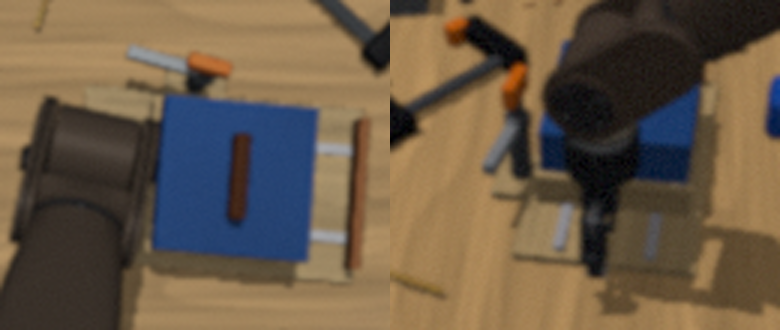

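The box and lid have moved together by about 43 mm. I continue towards home.

Request:
send_rows:
  rows:
    - [[0,0.06,0],0,0]
    - [[0,0.12,0],0,0]
    - [[0,0.18,0],0,0]
    - [[0,0.24,0],0,0]
    - [[0,0.3,0],0,0]
    - [[0,0.36,0],0,0]
    - [[0,0.42,0],0,0]
    - [[0,0.46,0],0,0]

```text
t: 40.9
tcp_pos: [0.5203, -0.0641, 0.0203]
tcp_rot: [3.138, -0.147, 0.0]
contact_force: [-0.6, 2.3, -1.3]
opening: 0.0855
gripper_force: 0.0
```

Request:
send_rows:
  rows:
    - [[0,0.02,0],0,0]
    - [[0,0.04,0],0,0]
    - [[0,0.06,0],0,0]

```text
t: 41.28
tcp_pos: [0.5198, -0.0697, 0.0204]
tcp_rot: [3.138, -0.146, 0.0]
contact_force: [-0.9, 2.9, -0.7]
opening: 0.0854
gripper_force: 0.0
```

Request:
send_rows:
  rows:
    - [[0,0.02,0],0,0]
    - [[0,0.04,0],0,0]

```text
t: 41.52
tcp_pos: [0.5195, -0.0737, 0.0204]
tcp_rot: [3.138, -0.146, 0.0]
contact_force: [0.2, 2.4, -0.1]
opening: 0.0856
gripper_force: 0.0
```

Request:
send_rows:
  rows:
    - [[0,0.02,0],0,0]
    - [[0,0.04,0],0,0]

```text
t: 41.78
tcp_pos: [0.5191, -0.0778, 0.0204]
tcp_rot: [3.138, -0.146, 0.0]
contact_force: [0.1, 3.2, 0.0]
opening: 0.0851
gripper_force: 0.0
```

Request:
send_rows:
  rows:
    - [[0,0.02,0],0,0]
    - [[0,0.04,0],0,0]

```text
t: 42.02
tcp_pos: [0.5192, -0.0778, 0.0209]
tcp_rot: [-3.131, 0.15, -0.001]
contact_force: [3.5, 25.7, 6.8]
opening: 0.0855
gripper_force: 0.0
```

Request:
send_rows:
  rows:
    - [[0,0.01,0],0,0]
    - [[0,0.02,0],0,0]

```text
t: 42.28
tcp_pos: [0.5192, -0.0777, 0.0211]
tcp_rot: [-3.128, 0.149, -0.001]
contact_force: [3.9, 31.3, 6.6]
opening: 0.0854
gripper_force: 0.0
```

Firm stop at 31 N, so the box is home. I back off and check.

Request:
send_rows:
  rows:
    - [[0,-0.15,0],0,0]
    - [[0,-0.5,0],0,0]
    - [[0,-0.9,0],0,0]
    - [[0,-0.9,-0.5],0,0]
    - [[0,-0.9,-1],0,0]
    - [[0,-0.9,-1],0,0]

```text
t: 43.02
tcp_pos: [0.5309, 0.0048, 0.1259]
tcp_rot: [3.135, -0.146, 0.018]
contact_force: [0.6, -0.8, 0.6]
opening: 0.0853
gripper_force: 0.0
```

Request:
send_rows:
  rows:
    - [[0,-0.4,-0.5],0,0.2]
    - [[0,-0.8,-0.95],0,0.2]
    - [[0,-0.8,-0.95],0,0.2]
    - [[0,-0.8,-0.95],0,0.2]

```text
t: 43.52
tcp_pos: [0.5336, 0.0852, 0.2137]
tcp_rot: [3.137, -0.146, -0.003]
contact_force: [-0.1, -0.4, -0.6]
opening: 0.0685
gripper_force: 0.0
```

Run:
```python
from h import *
th=-.0915;R=np.array([[np.cos(th),-np.sin(th)],[np.sin(th),np.cos(th)]])
a=env.grab_frame("top"); b=env.grab_frame("side")
for ce,s,m in blobs(a,(105,120,30),(125,255,255),800): r=rect("top",m,.0855); print("lid",np.round(r[0],1),np.round(r[1]),round(r[2],1),"st",R.T@(np.array(r[0])-[509.1,-170.9]))
for ce,s,m in blobs(a,(5,150,90),(16,255,255),15,(290,145,330,175)): print("knob",ce,s,rect("top",m,.15))
cv2.imwrite("pics/v10.png",np.hstack([cv2.resize(a[140:250,240:370,::-1],None,fx=3,fy=3,interpolation=2),cv2.resize(b[130:240,190:320,::-1],None,fx=3,fy=3,interpolation=2)]))
print(env.get_state()["tcp_pos"],move([.6245,-.145,.23],-.277))
```

```text
lid [ 505.8 -237.7] [166. 163.] 84.8 st [  2.78884128 -66.78231696]
knob [309.625      161.18055556] [303 158  14   8  72] ((625.0054321289062, -145.54486083984375), (43.76201248168945, 16.096586227416992), 75.65933227539062)
[0.53310687 0.084745   0.21272186] (array([ 1.126,  2.201, -0.176]), np.float64(-0.884), 'j6', np.float64(1.64))
```

View pics/v10.png

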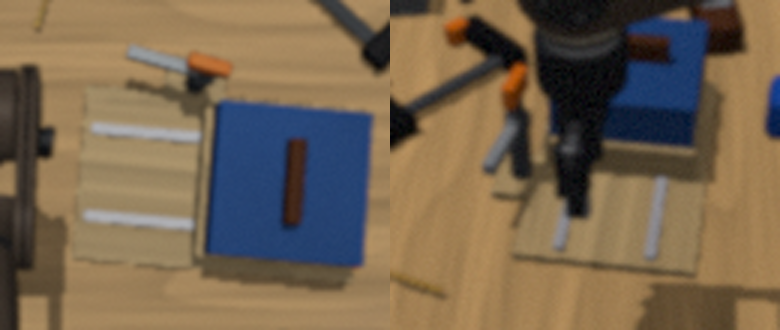

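Lid and box are home: the box sits at the right end, the lid is square on it, and the bar is still along the slide. Now the knob goes back.

Request:
send_rows:
  rows:
    - [[0.25,0.5,-0.1],0,0.2]
    - [[0.4,0.9,-0.17],0,0.2]
    - [[0.5,1,-0.17],0,0.2]

```text
t: 44.0
tcp_pos: [0.5747, -0.0215, 0.231]
tcp_rot: [3.138, -0.153, -0.003]
contact_force: [0.8, 0.7, -0.8]
opening: 0.0681
gripper_force: 0.0
```

Request:
send_rows:
  rows:
    - [[0.25,0.5,0],0,0.2]
    - [[0.5,1,0],0,0.2]
    - [[0.5,1,0],0,0.2]

```text
t: 44.38
tcp_pos: [0.6152, -0.1258, 0.23]
tcp_rot: [-3.137, 0.154, 0.004]
contact_force: [0.3, -0.2, -0.4]
opening: 0.068
gripper_force: 0.0
```

Request:
send_rows:
  rows:
    - [[0.12,0.2,0],-0.1,0.2]
    - [[0.12,0.2,0],-0.2,0.2]
    - [[0.12,0.2,0],-0.3,0.2]
    - [[0.12,0.2,0],-0.4,0.2]
    - [[0.12,0.2,0],-0.5,0.2]
    - [[0.12,0.2,0],-0.6,0.2]
    - [[0.12,0.2,0],-0.7,0.2]
    - [[0.12,0.2,0],-0.8,0.2]
    - [[0.12,0.2,0],-0.9,0.2]
    - [[0.12,0.2,0],-0.9,0.2]
    - [[0.12,0.2,0],-0.9,0.2]

```text
t: 45.75
tcp_pos: [0.625, -0.143, 0.2316]
tcp_rot: [-2.482, -1.924, 0.001]
contact_force: [0.4, 0.5, 0.7]
opening: 0.0682
gripper_force: 0.0
```

Run:
```python
from h import *
print(env.get_state()["tcp_pos"],move([.6245,-.1448,.126],-.25))
```

```text
[ 0.62496121 -0.14299857  0.23158451] (array([-1.900e-02,  1.000e-03,  1.056e+00]), np.float64(-0.001), 'j6', np.float64(-0.13))
```

Request:
send_rows:
  rows:
    - [[-0.02,0,0.35],0,0.2]
    - [[-0.02,0,0.65],0,0.2]
    - [[-0.02,0,0.85],0,0.2]
    - [[-0.02,0,1.0],0,0.2]
    - [[-0.02,0,1.0],0,0.2]

```text
t: 46.38
tcp_pos: [0.6243, -0.1455, 0.1311]
tcp_rot: [-2.48, -1.925, 0.002]
contact_force: [0.8, -0.4, -0.8]
opening: 0.0686
gripper_force: 0.0
```

Request:
send_rows:
  rows:
    - [[0,0,0.06],0,0.3]
    - [[0,0,0.06],0,0.6]
    - [[0,0,0.06],0,1]
    - [[0,0,0.06],0,1]
    - [[0,0,0.06],0,1]
    - [[0,0,0.06],0,1]
  force: 40

```text
t: 47.12
tcp_pos: [0.6246, -0.1458, 0.1271]
tcp_rot: [-2.481, -1.927, 0.001]
contact_force: [-3.5, 1.2, 5.4]
opening: 0.014
gripper_force: 40.8
```

Request:
send_rows:
  rows:
    - [[0,0,0],-0.08,1]
    - [[0,0,0],-0.16,1]
    - [[0,0,0],-0.24,1]
    - [[0,0,0],-0.32,1]
    - [[0,0,0],-0.4,1]
    - [[0,0,0],-0.48,1]
    - [[0,0,0],-0.56,1]
    - [[0,0,0],-0.64,1]
    - [[0,0,0],-0.72,1]
    - [[0,0,0],-0.8,1]
    - [[0,0,0],-0.88,1]
    - [[0,0,0],-0.95,1]
    - [[0,0,0],-0.95,1]
    - [[0,0,0],-0.95,1]

```text
t: 48.88
tcp_pos: [0.6258, -0.1451, 0.1271]
tcp_rot: [0.516, 3.096, 0.002]
contact_force: [1.1, 5.0, 4.7]
opening: 0.0145
gripper_force: 40.6
```

Run:
```python
from h import *
print(move([.6245,-.1448,.126],1.571-.0915),env.get_state()["contact_force"],env.get_state()["ft_torque"])
```

```text
(array([ 0.014, -0.001,  0.011]), np.float64(-0.152), 'j6', np.float64(-1.63)) [1.09940395 5.04819187 4.7083055 ] [ 0.64124885 -0.10028525  0.06985116]
```

Request:
send_rows:
  rows:
    - [[0,0,0],-0.08,1]
    - [[0,0,0],-0.152,1]
    - [[0,0,0],-0.152,1]
    - [[0,0,0],-0.152,1]

```text
t: 49.38
tcp_pos: [0.6259, -0.1449, 0.1271]
tcp_rot: [0.144, 3.135, 0.002]
contact_force: [1.9, 5.5, 4.2]
opening: 0.014
gripper_force: 40.6
```

Request:
send_rows:
  rows:
    - [[0,0,0],0,0.7]
    - [[0,0,0],0,0.4]
    - [[0,0,0],0,0.4]
    - [[0,0,-0.4],0,0.4]
    - [[0,0,-0.9],0,0.4]
    - [[0,0,-0.9],0,0.4]

```text
t: 50.12
tcp_pos: [0.6276, -0.1472, 0.2225]
tcp_rot: [0.142, 3.128, -0.006]
contact_force: [0.6, 0.3, 0.4]
opening: 0.0511
gripper_force: 0.0
```

Request:
send_rows:
  rows:
    - [[0.5,-0.4,-0.2],0,0.4]
    - [[1,-0.8,-0.3],0,0.4]
    - [[1,-0.8,-0.3],0,0.4]

```text
t: 50.5
tcp_pos: [0.5157, -0.2181, 0.246]
tcp_rot: [-0.148, -3.137, 0.001]
contact_force: [0.6, -0.7, -0.1]
opening: 0.0511
gripper_force: 0.0
```

Run:
```python
from h import *
print(env.get_state()["tcp_pos"], move([.53,.2,.25]))
```

```text
[ 0.51568768 -0.21810426  0.24603778] [ 0.25   4.176 -0.042]
```

Request:
send_rows:
  rows:
    - [[0,0.5,0],0,0.4]
    - [[0,1,0],0,0.4]

```text
t: 50.75
tcp_pos: [0.5269, -0.116, 0.2451]
tcp_rot: [-0.145, -3.137, -0.001]
contact_force: [0.9, 0.5, -0.5]
opening: 0.0513
gripper_force: 0.0
```

Request:
send_rows:
  rows:
    - [[0,0.5,0],0,0.4]
    - [[0,1,0],0,0.4]

```text
t: 51.0
tcp_pos: [0.536, -0.0152, 0.2451]
tcp_rot: [-0.142, -3.137, -0.001]
contact_force: [0.4, 0.8, 0.2]
opening: 0.0517
gripper_force: 0.0
```

Request:
send_rows:
  rows:
    - [[0,0.5,0],0,0.4]
    - [[0,1,0],0,0.4]

```text
t: 51.25
tcp_pos: [0.5449, 0.0846, 0.2451]
tcp_rot: [-0.141, -3.137, -0.0]
contact_force: [0.4, -0.4, -0.6]
opening: 0.0514
gripper_force: 0.0
```

Request:
send_rows:
  rows:
    - [[0,0.5,0],0,0.4]
    - [[0.2,1,0],0,0.4]
    - [[0.2,1,0],0,0.4]
    - [[0.2,1,0],0,0.4]

```text
t: 51.75
tcp_pos: [0.534, 0.1839, 0.2453]
tcp_rot: [-0.14, -3.137, 0.001]
contact_force: [-0.1, -0.3, 0.4]
opening: 0.0512
gripper_force: 0.0
```

Run:
```python
from h import *
th=-.0915;R=np.array([[np.cos(th),-np.sin(th)],[np.sin(th),np.cos(th)]])
a=env.grab_frame("top"); b=env.grab_frame("side")
for ce,s,m in blobs(a,(105,120,30),(125,255,255),800): r=rect("top",m,.0855); print("lid",np.round(r[0],1),np.round(r[1]),round(r[2],1))
for ce,s,m in blobs(a,(5,150,90),(16,255,255),15,(290,145,330,175)): print("knob",ce,s,rect("top",m,.15))
for ce,s,m in blobs(a,(95,0,90),(130,90,255),10,(285,155,325,200)): print("bar",ce,s,rect("top",m,.1))
st=np.array([509.1,-170.9]); L=np.array([[x,y] for x,y in((-82,-82),(-82,82),(82,82),(82,-82))])@R.T+st+R@[0,-60]
Bx=np.array([[x,y] for x,y in((-86,-86),(-86,86),(86,86),(86,-86))])@R.T+st+R@[0,-60]
o=[]
for img,n,(u,v) in((a,"top",(250,140)),(b,"side",(195,125))):
    img=cv2.resize(img[...,::-1],None,fx=4,fy=4,interpolation=2)
    for P,z in((L,.114),(Bx,.057)):
        q=((proj(n,np.c_[P/1000,[z]*4])+.5)*4).round().astype(int); cv2.polylines(img,[q],True,(0,255,255) if z>.1 else (0,255,0),1)
    o.append(img[v*4:v*4+440,u*4:u*4+400])
cv2.imwrite("pics/v11.png",np.hstack(o))
```

```text
lid [ 505.8 -237.7] [166. 163.] 84.8
knob [309.29166667 161.09722222] [307 154   6  15  72] ((625.6951904296875, -144.86886596679688), (15.157169342041016, 45.41496658325195), 82.85601043701172)
bar [301.31818182 182.3030303 ] [285 173  23  17  66] ((557.8952026367188, -116.35844421386719), (44.72815704345703, 78.32559967041016), 26.46222686767578)
```

View pics/v11.png

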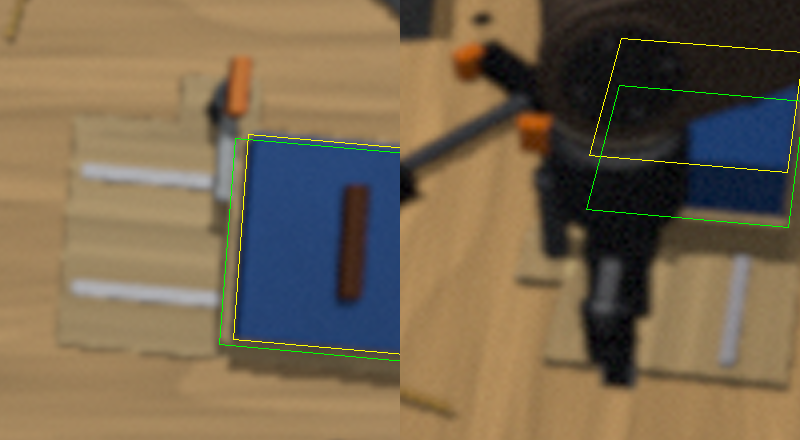

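Box and lid match the predicted home outline: left edge about (228,240), lid corner at (247,137). The bar lies straight across behind the box at (225,170). Handing in.

```bash
python3 -c "
from workcell import env
print(env.hand_in())"
```

```text
the job is handed in; nothing more can be done
None
```

I finished the job and handed it in at about 52 s: all three amber pots are upright in their own cells, the lid is on its ledge, the box is fully home, and the knob is turned back so the bar lies across behind it, about 1.9 rad by the camera. I left the green look-alikes and the other tools where they were; the judge gave no verdict.

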